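# Lever up and shim a leaning hook stand, then hang the parts pails

### The arm

A 6-joint arm with a two-finger parallel gripper is mounted at the origin on the work surface. World frame = base frame: x ahead of the robot, y to its left, z up, the work surface at z = 0. Lengths are in m, angles in rad, forces in N, time in s.
With the tool pointing down it reaches from about 0.35 to 0.975 m from the base axis. Payload 4.9 kg.
Tool frame: the origin (TCP) lies midway between the tips of the shut fingers; the grasp point (between the pads) lies 19 mm behind it (ctrl.tcp_to_grasp is the distance from the TCP to the grasp point, in m); z points along the fingers, y is the line along which they close (so a half turn about z gives the same grasp; the last joint's range is limited). The gripper opens to 85 mm and grips with 20 to 120 N. Pads are 22 mm wide; open, the fingers measure 114 mm over their backs; the gripper's body (76 mm by 85 mm) begins 54 mm behind the grasp point. The pads swing forward as they close: fully open they stand 13 mm farther back than shut.
Start: joints at [1.053, 0.053, 1.613, -0, 1.476, -0.119], TCP at [0.243, 0.576, 0.231] pointing down, gripper open.
Joint ranges: [-3.01, 3.01], [-1.01, 2.22], [0.06, 2.58], [-1.02, 4.17], [0.09, 2.62], [-3.14, 3.14]. Speed limits (rad/s): [2.57, 2.57, 3.14, 3.14, 3.14, 3.14].

### API

Orientations are given as a rotation vector (axis times angle).
In Python, from station import ctrl gives the robot as it stands.
- The arm moves only by the shell command python3 jog.py 'ROWS' [FORCE]. ROWS is rows parted by semicolons, their numbers by spaces, 1 to 20 of them, each of 7 numbers: the finger opening in m, then dx, dy, dz in m, then a rotation vector rx, ry, rz in rad; each row is the pose to reach, as a shift and turn from the pose commanded when the command began, along the tool's axes at that moment; what a row does not reach only later rows make up. A row lasts 1/12 s, in which the tool goes at most 0.0417 m and 0.125 rad, less where a joint would pass 70% of its speed; a pose out of reach is approached as far as the arm can. The fingers move at their own pace and stop on an object; FORCE is the grip in N (left out, the last holds). Time passes only in rows, so rows that do not move let the fingers close. It prints the time, the measured TCP pose, the force, the opening and the grip force at its end.
- ctrl.get_obs(): the state, without advancing time (a new reading comes with each control period).
- ctrl.get_image(name): name is "scene" or "top"; returns the picture (480x640x3 uint8, red, green, blue); there is no depth.
- ctrl.camera_params(name): a dict with "fx", "fy", "cx", "cy" (pixels), "k1" (the pictures are not rectified: a ray, as slopes to the right and down, at radius r is drawn at 1 + k1 r^2 times it, then the intrinsics apply), "T" (4x4, takes a point from camera to world coordinates). Camera axes: x right, y down, z forward; pixel columns grow to the right and rows downward; lengths in m; the calibration is good to about 2 mm. A picture is of the moment at which its call begins. camera_params takes no time and is no camera call.
- ctrl.finish_job(): hands the job in; it is judged then, once.
The state is a dict: "t": time; "q": joint angles; "dq": joint speeds; "effort": joint torques, N m; "tool_pos": TCP position; "tool_rot": TCP orientation; "contact_force": force on the tool from outside, world axes, zero at the start; "wrist_torque": the same for the moment, N m; "opening": finger opening in m; "grip_force": force on a finger pad.
Only numpy, scipy, OpenCV 4.12 (cv2) and the standard library are available. Lean on these libraries where they do the work, as an engineer would, in place of code of your own. Each camera call takes 0.05 s, during which the arm holds its last target. There are 200 camera calls.

### The job

The heavy hook stand leans forward on its worn front feet. Set the black block in front of it, lever its front edge up over the block with the yellow pry bar and slip the orange shim about half its length under the front edge near the middle, so that the stand ends up level on the shim with the bar out. Then hang every parts pail by its handle on a hook of its own, and leave the bar and the block lying on the red mat; do not disturb the multimeter, the solder spool or the bottle.

Things in the scene. Friction and masses are not known exactly. Their poses are not given: they have to be found in the camera images.
- stand: Fixed rear feet of the hook stand; the origin lies on the table midway between them, on the line about which the heavy rack rocks. x points away from the front edge (which is 160 mm off at -x), y along the stand.
- rack (a joint): Forward/backward rocking of the stand's heavy rack (3.5 kg) about its rear feet, rad: 0 is level, -0.044 is leaning forward on its worn front feet (the start), positive is front edge raised. It falls back by gravity unless held up; lifting the front edge takes about 7 to 10 N.
- edge (a point): Middle of the lower front edge of the stand's grey base plate (plate 240 mm deep x 340 mm wide x 20 mm thick). Moves with the rack. x points inward under the plate, y along the edge, z up. The underside is about 15 mm above the table here while leaning and 22 mm when level; the space below is free between the worn feet at y = -150 and +150 mm.
- hook0 (a point): Left (+y) double hook on the blue rail: rest point of a hung handle bar's centre, 210 mm above the table when level. Two steel prongs 8 mm thick at y = -28 and +28 mm from here run along x; their upturned tips end 24 mm before (-x, robot's side) and 14 mm above this point. The rail's face is 46 mm behind, its top 19 mm above. Bring a pail's bar over the tips from the front, then lower it.
- hook1 (a point): Middle double hook on the blue rail: rest point of a hung handle bar's centre, 210 mm above the table when level. Two steel prongs 8 mm thick at y = -28 and +28 mm from here run along x; their upturned tips end 24 mm before (-x, robot's side) and 14 mm above this point. The rail's face is 46 mm behind, its top 19 mm above. Bring a pail's bar over the tips from the front, then lower it.
- hook2 (a point): Right (-y) double hook on the blue rail: rest point of a hung handle bar's centre, 210 mm above the table when level. Two steel prongs 8 mm thick at y = -28 and +28 mm from here run along x; their upturned tips end 24 mm before (-x, robot's side) and 14 mm above this point. The rail's face is 46 mm behind, its top 19 mm above. Bring a pail's bar over the tips from the front, then lower it.
- mat: Red silicone mat, 270 (x) x 240 (y) x 3 mm, fixed on the table; origin at the centre of its underside.
- bar: Pry bar 240 mm long, 0.9 kg. Origin on its flat underside, below its centre of mass; x points to the tip (160 mm off), z up. Yellow handle from x = -80 to +50 mm, 28 mm wide (y) and 26 mm high; steel blade from +50 to +160 mm, 32 mm wide, 5 mm thick, flush with the flat underside.
- bar_tip (a point): Middle of the blade's tip at the underside of the bar. With the tip about 14 mm under the stand's edge and the block's ridge under the blade about 60 mm from the tip, the heavy handle, once pressed down to the table, holds the stand up by its own weight even when let go (front edge then about 35 mm above the table).
- block: Fulcrum block: black base 44 (x) x 60 (y) x 14 mm with a rounded aluminium ridge along y on top (radius 8 mm, its axis 14 mm and its crest 22 mm above the underside). Origin at the centre of the underside. 0.3 kg.
- shim: Orange shim, a plastic slab 110 (x) x 45 (y) x 22 mm with a white band near its -x end. Origin at the centre of its underside. Either end may go under the edge; it needs the edge raised above 22 mm. 0.12 kg. About half its length belongs under the edge.
- pail0: Orange parts pail, an open tub 60 (x) x 100 (y) x 45 mm with a rigid arched steel handle: uprights at y = -46 and +46 mm, cross bar along y, 10 mm thick, its centre 115 mm above the origin (centre of the underside). 0.13 kg. May be absent.
- pail1: Blue parts pail, an open tub 60 (x) x 100 (y) x 45 mm with a rigid arched steel handle: uprights at y = -46 and +46 mm, cross bar along y, 10 mm thick, its centre 115 mm above the origin (centre of the underside). 0.13 kg. May be absent.
- pail2: Green parts pail, an open tub 60 (x) x 100 (y) x 45 mm with a rigid arched steel handle: uprights at y = -46 and +46 mm, cross bar along y, 10 mm thick, its centre 115 mm above the origin (centre of the underside). 0.13 kg. May be absent.
- grip0 (a point): Centre of the cross bar of the handle of pail0.
- grip1 (a point): Centre of the cross bar of the handle of pail1.
- grip2 (a point): Centre of the cross bar of the handle of pail2.
- meter: Red multimeter lying flat, 150 x 75 x 32 mm; a bystander. Origin at the centre of its underside.
- spool: Solder spool standing upright, 64 mm across, 48 mm high; a bystander. Origin at the centre of its underside.
- flux: Bottle, 52 mm across, 110 mm high; a bystander. Origin at the centre of its underside.

How it is judged:
By the outcome, as a careful person would: the job done as asked, in the order asked, and still so for the second after the job is handed in, with the robot touching nothing.
Of pail0, pail1, pail2 only 1 to 3 are there at a start; the rules pass over those that are not, and their reading is None.
At some moment in a run one of pail0, pail1, pail2 may be knocked a few centimetres aside while the robot is not near it.
Once in a run the grip may slacken for a moment while it holds something.
It also fails if it takes over 210 s, if anything falls off the work surface, if the arm or the gripper's body presses on something with over 40 N, if the wrist force passes 120 N, or if a joint passes its speed limit or range.

## Working session

There is one attempt and no reset: what is moved stays moved. The work goes in short steps, Python scripts to look and compute and a shell command to move; the robot and the scene stay as the last step left them, time stands still between calls to the robot, and variables do not carry over. Pictures are saved under pics/ and viewed, at most 14 in all, crops included, and the job is handed in when it is done.

```bash
ls; mkdir -p pics
python3 - <<'E'
from station import ctrl
import cv2
for n in("scene","top"):
    p=ctrl.camera_params(n);print(n,p)
    cv2.imwrite(f"pics/{n}0.png",ctrl.get_image(n)[:,:,::-1])
print(ctrl.get_obs(),ctrl.tcp_to_grasp)
E
```

```text
jog.py
pics
station.py
scene {'fx': 464.1775246731131, 'fy': 464.1775246731131, 'cx': 320.3492880798766, 'cy': 242.12529181156418, 'k1': 0.03441733482238021, 'T': array([[ 0.49005748,  0.6164167 , -0.61633928,  1.33383304],
       [ 0.87167144, -0.34190861,  0.35112306, -0.41748011],
       [ 0.00570641, -0.70931583, -0.70486771,  0.99235874],
       [ 0.        ,  0.        ,  0.        ,  1.        ]])}
top {'fx': 510.3998428033058, 'fy': 510.3998428033058, 'cx': 315.24888662316016, 'cy': 239.43370672811108, 'k1': 0.033412127795882034, 'T': array([[-0.00152225, -0.9871582 ,  0.15973843,  0.35737598],
       [-0.99990982,  0.00363397,  0.0129286 , -0.00550758],
       [-0.01334306, -0.15970434, -0.98707471,  1.42341757],
       [ 0.        ,  0.        ,  0.        ,  1.        ]])}
{'t': 0.1, 'q': array([ 1.05299597e+00,  5.33096746e-02,  1.61418998e+00, -4.22608000e-06,
        1.47601216e+00, -1.18996327e-01]), 'dq': array([-0.00212867, -0.00049817, -0.00317385,  0.00088727,  0.00092449,
       -0.00083891]), 'effort': array([-4.81870538e-04, -3.94903421e+01, -3.71363819e+01, -1.48870172e-04,
        3.92029207e-03,  5.68345456e-06]), 'tool_pos': array([0.24240658, 0.5754456 , 0.2301544 ]), 'tool_rot': array([-6.22177730e-01, -3.07875651e+00,  2.86462254e-03]), 'contact_force': array([ 0.62575527,  0.74233166, -0.31076718]), 'wrist_torque': array([0.03494578, 0.00706113, 0.00126522]), 'grip_force': 0.0, 'opening': 0.08547806118121529} 0.0187
```

View pics/scene0.png

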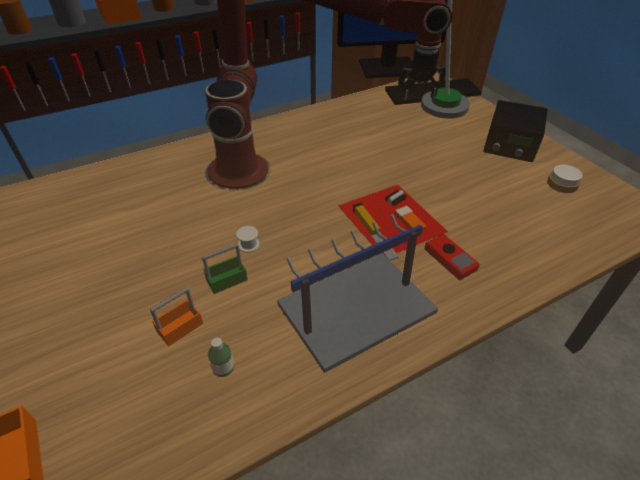

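View pics/top0.png

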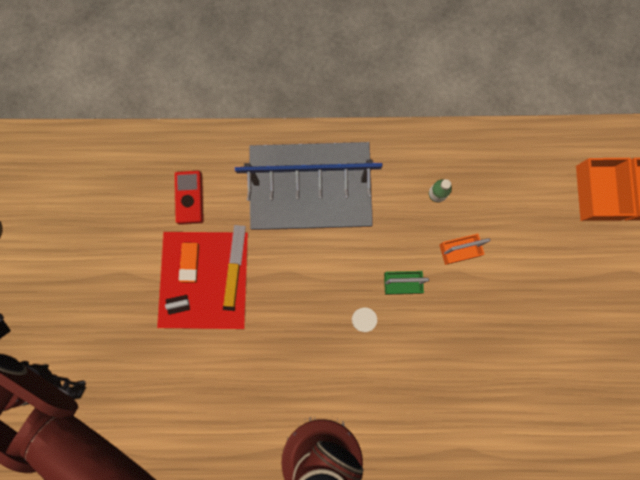

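The scene shows an orange and a green pail (no blue), with the bar, block and shim on the mat: bar about (235,270), block (177,304) and shim (189,262) in the top view. The meter is at (188,196), the spool at (364,320) and the bottle at (440,190). I'll enlarge both views.

```bash
cat > h.py <<'E'
import numpy as np, cv2
from station import ctrl
from scipy.spatial.transform import Rotation as R
def ray(n,u,v):
    p=ctrl.camera_params(n); d=np.array([(u-p["cx"])/p["fx"],(v-p["cy"])/p["fy"]]); s=d.copy()
    for _ in range(20): s=d/(1+p["k1"]*(s@s))
    T=p["T"]; r=T[:3,:3]@np.array([*s,1]); return T[:3,3],r/np.linalg.norm(r)
def onz(n,u,v,z):
    o,r=ray(n,u,v); return o+r*(z-o[2])/r[2]
def tri(a,b):  # a,b=(u,v) in scene, top
    o1,r1=ray("scene",*a); o2,r2=ray("top",*b)
    s=np.linalg.lstsq(np.c_[r1,-r2],o2-o1,rcond=None)[0]
    p,q=o1+s[0]*r1,o2+s[1]*r2; return (p+q)/2,np.linalg.norm(p-q)
def proj(n,X):
    p=ctrl.camera_params(n);c=np.linalg.inv(p["T"])@np.append(X,1);s=c[:2]/c[2];s=s*(1+p["k1"]*(s@s))
    return np.array([p["fx"]*s[0]+p["cx"],p["fy"]*s[1]+p["cy"]])
def crop(n,x0,y0,w,h,k,f,im=None):
    im=ctrl.get_image(n) if im is None else im
    c=cv2.resize(im[y0:y0+h,x0:x0+w,::-1],None,fx=k,fy=k,interpolation=cv2.INTER_CUBIC)
    st=20
    for i in range(-(-x0//st)*st,x0+w,st): cv2.putText(c,str(i),(int((i+.5-x0)*k)-10,8),0,.3,(0,255,255),1);cv2.line(c,(int((i+.5-x0)*k),10),(int((i+.5-x0)*k),14),(0,255,255),1)
    for j in range(-(-y0//st)*st,y0+h,st): cv2.putText(c,str(j),(0,int((j+.5-y0)*k)+3),0,.3,(0,255,255),1);cv2.line(c,(22,int((j+.5-y0)*k)),(28,int((j+.5-y0)*k)),(0,255,255),1)
    cv2.imwrite(f"pics/{f}.png",c); return im
def tool():
    o=ctrl.get_obs(); return o["tool_pos"],R.from_rotvec(o["tool_rot"]).as_matrix()
def delta(P,Rt):  # shift and turn in tool axes to world pose
    p,M=tool(); print("d",np.round(M.T@(np.array(P)-p),4),"r",np.round(R.from_matrix(M.T@Rt).as_rotvec(),4))
def down(yaw): # tool down, closing axis y along world angle yaw
    y=np.array([np.cos(yaw),np.sin(yaw),0]);z=np.array([0,0,-1.]);return np.c_[np.cross(y,z),y,z]
E
python3 - <<'E'
from h import *
t=crop("top",150,138,240,190,3.15,"t1")
crop("top",350,170,150,170,3.5,"t2",t)
s=crop("scene",270,170,220,200,3,"s1")
crop("scene",140,210,150,180,3.3,"s2",s)
a=cv2.imread("pics/t2.png");b=cv2.imread("pics/s2.png")
h=594
c=np.zeros((595,800,3),np.uint8)
a=a[:595,:400] if 0 else cv2.resize(a,(400,int(a.shape[0]*400/a.shape[1])));b=cv2.resize(b,(400,int(b.shape[0]*400/b.shape[1])))
c[:a.shape[0],:400]=a[:595];c[:b.shape[0],400:]=b[:595];cv2.imwrite("pics/p.png",c)
E
```

```text
(no output)
```

View pics/t1.png

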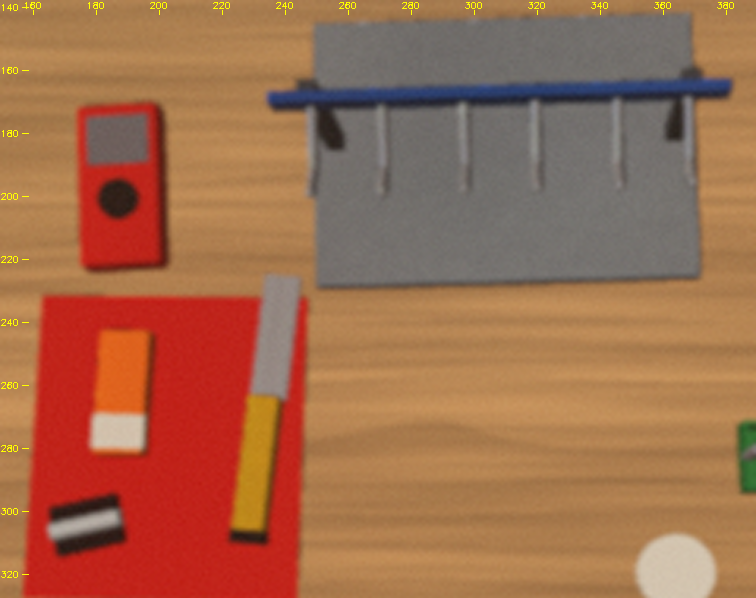

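View pics/s1.png

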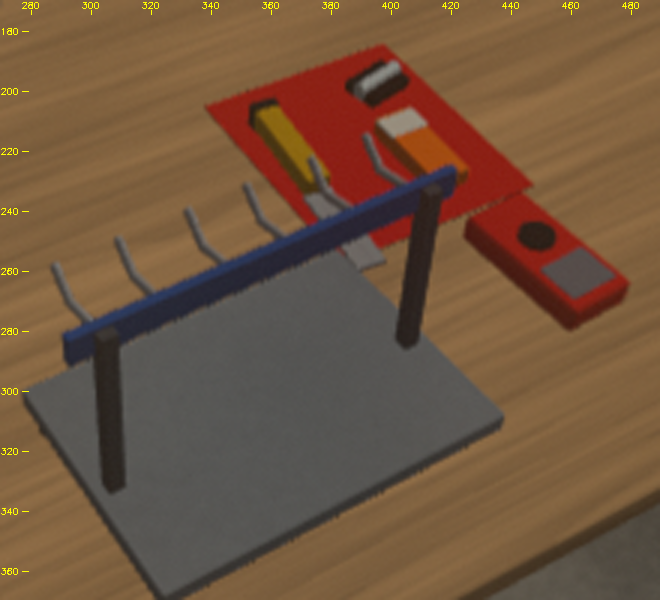

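View pics/p.png

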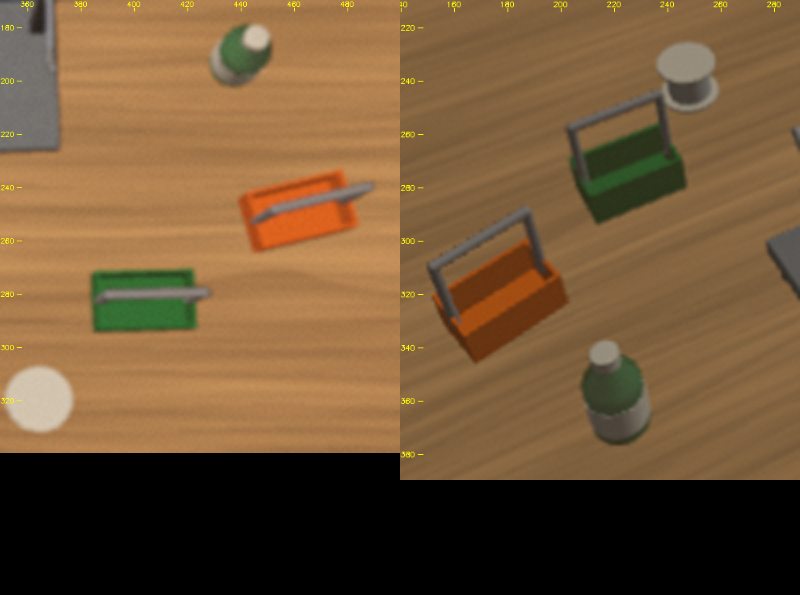

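```bash
cat > m1.py <<'E'
from h import *
np.set_printoptions(precision=4,suppress=True)
T=lambda x,y:(x/3.15+150-.5,y/3.15+138-.5)
S=lambda x,y:(x/3+270-.5,y/3+170-.5)
T2=lambda x,y:(x/2.667+350-.5,y/2.667+170-.5)
S2=lambda x,y:(x/2.667+140-.5,y/2.667+210-.5)
print("tri: bar tipR",tri(S(350,272),T(265,276)),"tip2",tri(S(385,262),T(301,279)))
for a,b,n in [((57,265),(690,184),'h2b'),((118,240),(621,187),'h2a'),((188,210),(537,189),'h1b'),((247,186),(464,190),'h1a'),((313,160),(381,192),'h0b'),((368,137),(312,194),'h0a')]: print(n,*tri(S(*a),T(*b)))
print("plate frontR",*tri(S(25,400),T(700,277)),"rearL",*tri(S(504,418),T(314,23)),"rearR",*tri(S(165,598),T(691,13)))
print("plate front z.035",onz("top",*T(317,287),.035),onz("top",*T(700,277),.035))
for n,x,y,z in [("bartip",265,276,.008),("bartip",301,279,.008),("hend",230,542,.029),("hend",267,543,.029),("yf",247,396,.029),("yf",279,399,.029),("ridge",48,531,.021),("ridge",121,516,.021),("b",48,508,.017),("b",118,494,.017),("b",126,540,.017),("b",57,556,.017),("s",100,330,.025),("s",150,330,.025),("s",145,453,.025),("s",90,450,.025)]: print(n,onz("top",*T(x,y),z))
for n,a,b in [("green-y",(169,127),(211,292)),("green+y",(258,95),(97,297)),("or-y",(33,265),(372,186)),("or+y",(127,211),(258,217))]: print(n,*tri(S2(*a),T2(*b)))
print("shim tri",tri(S(408,108),T(90,450)),tri(S(466,172),T(150,330)))
print("block ridge tri",tri(S(360,95),T(121,516)),tri(S(398,68),T(48,531)))
for n,p in [("meterlow",T(83,270)),("mtrR",T(165,267)),("spool",T(676,573))]: print(n,onz("top",*p,.03))
print("flux",onz("top",*T2(233,68),.0))
E
python3 m1.py
```

```text
tri: bar tipR (array([ 0.6231,  0.2309, -0.0083]), np.float64(0.034236850576844745)) tip2 (array([0.6328, 0.224 , 0.0107]), np.float64(0.02990605515757395))
h2b [ 0.6605 -0.1188  0.2121] 0.0014413831770836926
h2a [ 0.6588 -0.0652  0.2113] 0.0023319006093215433
h1b [ 0.6572 -0.0005  0.2121] 0.0018096099224789853
h1a [0.6566 0.0558 0.2122] 0.0013647422759226918
h0b [0.6558 0.1205 0.2113] 0.002224308007258127
h0a [0.6549 0.175  0.2123] 0.005039737513993901
plate frontR [ 0.6246 -0.143   0.0187] 0.004439731515978411 rearL [0.8542 0.1999 0.0385] 0.0009926189972566098 rearR [ 0.8617 -0.1374  0.0395] 0.0042898402371877396
plate front z.035 [0.6131 0.1929 0.035 ] [ 0.6207 -0.1434  0.035 ]
bartip [0.6283 0.2436 0.008 ]
bartip [0.6254 0.2113 0.008 ]
hend [0.3915 0.2643 0.029 ]
hend [0.3905 0.2325 0.029 ]
yf [0.5177 0.2531 0.029 ]
yf [0.5149 0.2251 0.029 ]
ridge [0.4017 0.4237 0.021 ]
ridge [0.4143 0.3611 0.021 ]
b [0.4217 0.4259 0.017 ]
b [0.4336 0.3655 0.017 ]
b [0.3938 0.3569 0.017 ]
b [0.3804 0.4161 0.017 ]
s [0.5771 0.3849 0.025 ]
s [0.5769 0.3409 0.025 ]
s [0.4686 0.3413 0.025 ]
s [0.4714 0.3893 0.025 ]
green-y [ 0.4665 -0.2753  0.1154] 0.004672012674366434
green+y [ 0.4604 -0.1745  0.1051] 0.009444608374683527
or-y [ 0.5683 -0.4332  0.1161] 0.004583947455610837
or+y [ 0.5386 -0.3347  0.1   ] 0.011376446715276201
shim tri (array([0.4714, 0.3899, 0.0205]), np.float64(0.001471641862892488)) (array([0.585 , 0.3541, 0.031 ]), np.float64(0.0330973308977688))
block ridge tri (array([0.4155, 0.3659, 0.0072]), np.float64(0.0026343050845735864)) (array([0.4024, 0.4271, 0.0122]), np.float64(0.001473708084148216))
meterlow [0.63   0.4007 0.03  ]
mtrR [0.6325 0.3284 0.03  ]
spool [ 0.3644 -0.1184  0.03  ]
flux [ 0.7148 -0.3337  0.    ]
```

```bash
cat >> h.py <<'E'
np.set_printoptions(precision=4,suppress=True)
def to(P,yaw,pitch=0):
    # closing axis along stand-like y at 'yaw' (pi-flip nearest); pitch>0: nose(+x) down
    p,M=tool()
    best=None
    for f in (0,np.pi):
        A=R.from_euler('z',yaw).as_matrix()@R.from_euler('y',pitch).as_matrix()@down(np.pi/2+f)
        r=R.from_matrix(M.T@A).as_rotvec()
        if best is None or np.linalg.norm(r)<np.linalg.norm(best): best=r
    d=M.T@(np.array(P)-p)
    print("pos",p,"d",d,"rows",np.linalg.norm(d)/.0417,"r",best,best and 0 if 0 else np.linalg.norm(best)/.125)
E
python3 - <<'E'
from h import *
o=ctrl.get_obs();print(tool()[1])
to([.4085,.393,.12],.20)
to([.4085,.393,.001],.20)
E
```

```text
[[-0.9215  0.3884 -0.0007]
 [ 0.3884  0.9215 -0.0012]
 [ 0.0002 -0.0013 -1.    ]]
pos [0.2425 0.5756 0.2305] d [-0.2239 -0.1037  0.1106] rows 6.4842440114465605 r [-0.0013 -0.0006 -0.5988] 4.790747096652956
pos [0.2425 0.5756 0.2305] d [-0.2239 -0.1035  0.2296] rows 8.08166016397433 r [-0.0013 -0.0006 -0.5988] 4.790747096652956
```

```bash
python3 jog.py '0.085 -0.04 -0.02 0.02 0 0 -0.1; 0.085 -0.224 -0.1037 0.11 0 0 -0.6; 0.085 -0.224 -0.1037 0.11 0 0 -0.6; 0.085 -0.224 -0.1037 0.11 0 0 -0.6; 0.085 -0.224 -0.1037 0.11 0 0 -0.6; 0.085 -0.224 -0.1037 0.11 0 0 -0.6; 0.085 -0.224 -0.1037 0.11 0 0 -0.6; 0.085 -0.224 -0.1037 0.11 0 0 -0.6; 0.085 -0.224 -0.1037 0.11 0 0 -0.6' 40
python3 - <<'E'
from h import *
to([.4085,.393,.002],.20)
E
```

```text
t: 0.95
tool_pos: [0.4089, 0.3921, 0.1202]
tool_rot: [0.311, -3.124, 0.001]
contact_force: [0.1, 1.1, 1.1]
opening: 0.085
grip_force: 0.0
pos [0.4089 0.3921 0.1202] d [-0.      0.001   0.1182] rows 2.833981732282359 r [-0.0006 -0.0022 -0.0015] 0.02200121363901473
```

```bash
python3 jog.py '0.085 0 0.001 0.04 0 0 0; 0.085 0 0.001 0.08 0 0 0; 0.085 0 0.001 0.1 0 0 0; 0.085 0 0.001 0.112 0 0 0; 0.085 0 0.001 0.118 0 0 0; 0.085 0 0.001 0.118 0 0 0; 0 0 0.001 0.118 0 0 0; 0 0 0.001 0.118 0 0 0; 0 0 0.001 0.118 0 0 0; 0 0 0.001 0.118 0 0 0; 0 0 0.001 0.118 0 0 0; 0 0 0.001 0.118 0 0 0; 0 0 0.001 0.118 0 0 0; 0 0 0.001 0.118 0 0 0' 40
python3 - <<'E'
from h import *
to([.4085,.393,.1],.20)
E
```

```text
t: 2.12
tool_pos: [0.4102, 0.3957, 0.0059]
tool_rot: [-0.315, 3.122, 0.004]
contact_force: [-0.7, -1.3, 6.5]
opening: 0.0593
grip_force: 45.1
pos [0.4102 0.3957 0.0059] d [ 0.0019 -0.0021 -0.0941] rows 2.2581983086593556 r [0.002  0.0038 0.0013] 0.036057105242546385
```

```bash
python3 jog.py '0 0 0 -0.04 0 0 0; 0 0 0 -0.08 0 0 0; 0 0 0 -0.1 0 0 0; 0 0 0 -0.1 0 0 0; 0 0 0 -0.1 0 0 0'
python3 - <<'E'
from h import *
to([.5703,.104,.10],.021)
E
```

```text
t: 2.53
tool_pos: [0.4093, 0.3948, 0.1046]
tool_rot: [-0.315, 3.123, 0.002]
contact_force: [0.5, 0.1, -3.8]
opening: 0.0587
grip_force: 46.2
pos [0.4093 0.3948 0.1046] d [-0.0997 -0.3171  0.0045] rows 7.972046107354959 r [0.0016 0.0026 0.18  ] 1.4405448423369784
```

```bash
python3 jog.py '0 -0.0125 -0.0396 0 0 0 0.03; 0 -0.0997 -0.3171 0.0045 0 0 0.18; 0 -0.0997 -0.3171 0.0045 0 0 0.18; 0 -0.0997 -0.3171 0.0045 0 0 0.18; 0 -0.0997 -0.3171 0.0045 0 0 0.18; 0 -0.0997 -0.3171 0.0045 0 0 0.18; 0 -0.0997 -0.3171 0.0045 0 0 0.18; 0 -0.0997 -0.3171 0.0045 0 0 0.18; 0 -0.0997 -0.3171 0.0045 0 0 0.18; 0 -0.0997 -0.3171 0.0045 0 0 0.18; 0 -0.0997 -0.3171 0.0045 0 0 0.18'
python3 - <<'E'
from h import *
to([.5703,.104,.003],.021)
E
```

```text
t: 3.45
tool_pos: [0.5678, 0.1035, 0.096]
tool_rot: [0.032, -3.136, -0.0]
contact_force: [-0.6, 0.6, -2.1]
opening: 0.059
grip_force: 46.3
pos [0.5678 0.1035 0.096 ] d [-0.003   0.0004  0.093 ] rows 2.231150601457791 r [ 0.0004 -0.0051 -0.0007] 0.04088224858302939
```

```bash
python3 jog.py '0 -0.003 0 0.04 0 0 0; 0 -0.003 0 0.07 0 0 0; 0 -0.003 0 0.085 0 0 0; 0 -0.003 0 0.092 0 0 0; 0 -0.003 0 0.093 0 0 0; 0 -0.003 0 0.093 0 0 0; 0 -0.003 0 0.093 0 0 0';python3 jog.py '0.085 0 0 0 0 0 0; 0.085 0 0 0 0 0 0; 0.085 0 0 0 0 0 0; 0.085 0 0 0 0 0 0; 0.085 0 0 0 0 0 0; 0.085 0 0 -0.04 0 0 0; 0.085 0 0 -0.08 0 0 0; 0.085 0 0 -0.12 0 0 0; 0.085 0 0 -0.14 0 0 0; 0.085 0 0 -0.14 0 0 0';  python3 - <<'E'
from h import *
to([.452,.243,.12],-.09)
E
```

```text
t: 4.03
tool_pos: [0.5727, 0.1046, 0.0061]
tool_rot: [-0.036, 3.141, 0.0]
contact_force: [-0.0, -0.3, -1.8]
opening: 0.0584
grip_force: 46.3
t: 4.87
tool_pos: [0.5769, 0.1038, 0.1536]
tool_rot: [-0.033, 3.129, 0.001]
contact_force: [1.0, 0.1, 1.6]
opening: 0.0848
grip_force: 0.0
pos [0.5769 0.1038 0.1536] d [0.1224 0.1417 0.0321] rows 4.5563624496667625 r [0.0011 0.0128 0.1111] 0.8950015936753962
```

```bash
python3 jog.py '0.085 0.03 0.0354 0.008 0 0 0.028; 0.085 0.1074 0.1407 0.032 0 0.01 0.111; 0.085 0.1074 0.1407 0.032 0 0.01 0.111; 0.085 0.1074 0.1407 0.032 0 0.01 0.111; 0.085 0.1074 0.1407 0.032 0 0.01 0.111; 0.085 0.1074 0.1407 0.032 0 0.01 0.111; 0.085 0.1074 0.1407 0.032 0 0.01 0.111; 0.085 0.1074 0.1407 0.032 0 0.01 0.111;0.085 0.1074 0.1407 0.032 0 0.01 0.111'
python3 - <<'E'
from h import *
to([.467,.242,.006],-.09)
crop("top",225,200,130,100,6,"t3")
E
```

```text
t: 5.62
tool_pos: [0.4636, 0.2412, 0.1142]
tool_rot: [-0.143, -3.129, 0.0]
contact_force: [0.4, 0.7, 0.4]
opening: 0.0852
grip_force: 0.0
pos [0.4636 0.2412 0.1142] d [-0.0043  0.0012  0.1082] rows 2.596389930466739 r [-0.0005 -0.009  -0.0015] 0.07333543188090283
```

View pics/t3.png

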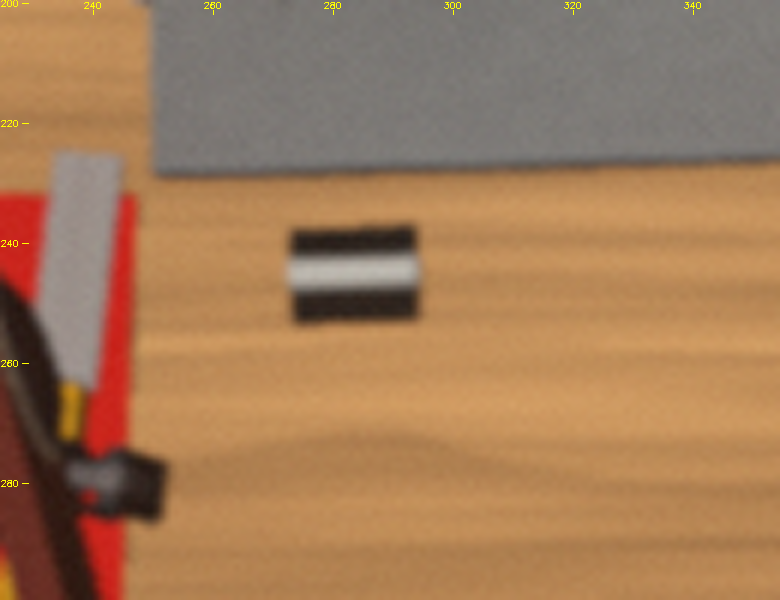

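The block stands squarely in front of the edge: ridge at about (283.5,245), plate edge at (283.5,228), bar tip at (239,225.5).

```bash
python3 - <<'E'
from h import *
T=lambda x,y:(225+x/6-.5,200+y/6-.5)
print("ridge",onz("top",*T(354,273),.021),onz("top",*T(288,275),.02),onz("top",*T(419,270),.02))
print("edge",onz("top",*T(354,170.6),.035),onz("top",*T(155,176),.035),onz("top",*T(780,157),.035))
print("tip",onz("top",*T(57,152),.008),onz("top",*T(121,155),.008))
E
python3 jog.py '0.085 -0.004 0.001 0.04 0 0 0; 0.085 -0.004 0.001 0.08 0 0 0; 0.085 -0.004 0.001 0.1 0 -0.005 0; 0.085 -0.004 0.001 0.105 0 -0.01 0; 0.085 -0.004 0.001 0.106 0 -0.01 0; 0.085 -0.004 0.001 0.106 0 -0.01 0; 0 -0.004 0.001 0.106 0 -0.01 0; 0 -0.004 0.001 0.106 0 -0.01 0; 0 -0.004 0.001 0.106 0 -0.01 0; 0 -0.004 0.001 0.106 0 -0.01 0; 0 -0.004 0.001 0.106 0 -0.01 0; 0 -0.004 0.001 0.106 0 -0.01 0; 0 -0.004 0.001 0.106 0 -0.01 0; 0 -0.004 0.001 0.106 0 -0.01 0; 0 -0.004 0.001 0.106 0 -0.01 0; 0 -0.004 0.001 0.106 0 -0.01 0' 70; python3 -c "
from h import *
to([.467,.242,.1],-.09)"
```

```text
ridge [0.569  0.1012 0.021 ] [0.5683 0.1319 0.02  ] [0.5704 0.0711 0.02  ]
edge [0.6146 0.1005 0.035 ] [0.6125 0.1924 0.035 ] [ 0.6202 -0.0959  0.035 ]
tip [0.6291 0.2426 0.008 ] [0.6275 0.2124 0.008 ]
t: 7.0
tool_pos: [0.4666, 0.2441, 0.0095]
tool_rot: [0.141, 3.136, 0.004]
contact_force: [-1.2, 3.0, 5.7]
opening: 0.0268
grip_force: 72.4
pos [0.4666 0.2441 0.0095] d [-0.0008 -0.0018 -0.0905] rows 2.1701235551342393 r [0.0024 0.0024 0.0001] 0.027099228908121113
```

```bash
cat >> h.py <<'E'
def barpose(tip,yaw,pitch,back=0,up=0,L=.162,H=.0065):
    B=R.from_euler('z',yaw).as_matrix()@R.from_euler('y',pitch).as_matrix()
    return np.array(tip)+B@np.array([-L-back,0,H+up])
E
python3 jog.py '0 0 -0.001 -0.04 0 0 0; 0 0 -0.002 -0.08 0 0 0; 0 0 -0.002 -0.12 0 0 0; 0 0 -0.002 -0.16 0 0 0; 0 0 -0.002 -0.16 0 0 0; 0 0 -0.002 -0.16 0 0 0; 0 0 -0.002 -0.16 0 0 0' ; python3 -c "
from h import *
tip=[.6295,.1025,.002]
to(barpose(tip,.021,.34,.06,.06),.021,.34)
for b,u in((.06,.04),(.035,.004),(0,0)):print(barpose(tip,.021,.34,b,u))"
```

```text
t: 7.58
tool_pos: [0.4628, 0.24, 0.1642]
tool_rot: [-0.141, -3.132, 0.005]
contact_force: [-0.7, -0.3, -10.0]
opening: 0.0271
grip_force: 44.7
pos [0.4628 0.24   0.1642] d [ 0.0075 -0.1426  0.026 ] rows 3.4794781982902134 r [ 0.0158  0.3337 -0.1102] 2.8138342359185984
[0.4358 0.0984 0.1199]
[0.4473 0.0987 0.0776]
[0.479  0.0993 0.0622]
```

```bash
python3 jog.py '0 0 -0.04 0.005 0.005 0.1 -0.03; 0 0.0075 -0.08 0.026 0.0158 0.2 -0.06; 0 0.0075 -0.12 0.026 0.0158 0.3337 -0.11; 0 0.0075 -0.1426 0.026 0.0158 0.3337 -0.1102; 0 0.0075 -0.1426 0.026 0.0158 0.3337 -0.1102; 0 0.0075 -0.1426 0.026 0.0158 0.3337 -0.1102; 0 0.0075 -0.1426 0.026 0.0158 0.3337 -0.1102; 0 0.0075 -0.1426 0.026 0.0158 0.3337 -0.1102; 0 0.0075 -0.1426 0.026 0.0158 0.3337 -0.1102' 70 ; python3 -c "
from h import *
tip=[.6295,.1025,.002]
for b,u in((.06,.06),(.035,.004),(0,0)): to(barpose(tip,.021,.34,b,u),.021,.34)
crop('scene',330,170,130,100,6,'s3')"
```

```text
t: 8.33
tool_pos: [0.4443, 0.1003, 0.1411]
tool_rot: [0.032, -2.807, 0.002]
contact_force: [0.5, -0.1, -8.5]
opening: 0.0265
grip_force: 76.7
pos [0.4443 0.1003 0.1411] d [ 0.001  -0.0016  0.0029] rows 0.08353877644447112 r [0.0016 0.0052 0.0022] 0.04709958187644386
pos [0.4443 0.1003 0.1411] d [-0.0237 -0.0018  0.059 ] rows 1.5259097595033255 r [0.0016 0.0052 0.0022] 0.04709958187644386
pos [0.4443 0.1003 0.1411] d [-0.0587 -0.0019  0.0632] rows 2.068692469047161 r [0.0016 0.0052 0.0022] 0.04709958187644386
```

View pics/s3.png

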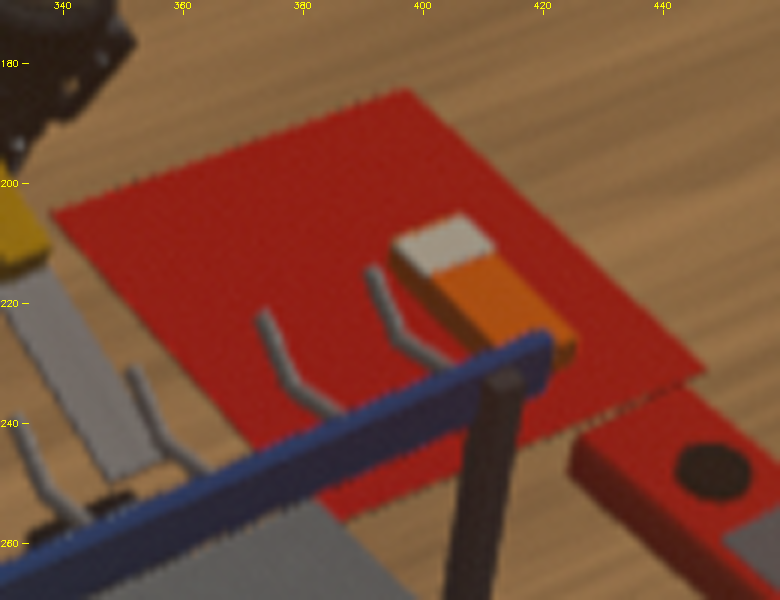

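The blade tip's corners are seen at about (348,250) and (357,246) in the scene view, above the block. I'll check them against the expected tip.

```bash
python3 -c "
from h import *
p,M=tool()
x=-M[:,0];z=-M[:,2];y=np.cross(z,x)
for s in(-.016,.016):
  X=p+x*.162-z*.0065+y*s; print(X,proj('scene',X),proj('scene',X+.005*z))"
python3 jog.py '0 -0.01 -0.001 0.03 0 0.005 0; 0 -0.0237 -0.0018 0.05 0 0.005 0.002; 0 -0.0237 -0.0018 0.059 0 0.005 0.002; 0 -0.0237 -0.0018 0.059 0 0.005 0.002; 0 -0.0237 -0.0018 0.059 0 0.005 0.002'; python3 -c "
from h import *
tip=[.6295,.1025,.002]
for b,u in((.035,.004),(0,0)): to(barpose(tip,.021,.34,b,u),.021,.34)"
```

```text
[0.5958 0.0878 0.0822] [347.1581 248.6349] [347.5617 247.7982]
[0.595  0.1198 0.0823] [356.8614 244.4465] [357.2943 243.6031]
t: 8.8
tool_pos: [0.4476, 0.0983, 0.0787]
tool_rot: [0.028, -2.802, 0.003]
contact_force: [0.1, -0.1, -8.3]
opening: 0.0262
grip_force: 76.6
pos [0.4476 0.0983 0.0787] d [-0.0001  0.0004  0.0011] rows 0.02872890567418041 r [ 0.0019  0.0002 -0.0005] 0.015683607393423893
pos [0.4476 0.0983 0.0787] d [-0.0351  0.0004  0.0051] rows 0.8505595917278712 r [ 0.0019  0.0002 -0.0005] 0.015683607393423893
```

```bash
python3 jog.py '0 -0.01 0 0.001 0 0 0; 0 -0.02 0 0.002 0 0 0; 0 -0.025 0 0.003 0 0 0; 0 -0.025 0 0.003 0 0 0';python3 jog.py '0 -0.005 0 0.001 0 0 0; 0 -0.01 0 0.002 0 0 0; 0 -0.01 0 0.002 0 0 0; 0 -0.01 0 0.002 0 0 0'; python3 -c "
from h import *
tip=[.6295,.1025,.002]
for b,u in((0,0),): to(barpose(tip,.021,.34,b,u),.021,.34)
crop('top',240,200,100,75,8,'t4')"
```

```text
t: 9.13
tool_pos: [0.4723, 0.0985, 0.0685]
tool_rot: [0.028, -2.806, 0.002]
contact_force: [-0.3, -0.3, -8.6]
opening: 0.0265
grip_force: 76.6
t: 9.47
tool_pos: [0.4798, 0.0985, 0.0623]
tool_rot: [0.027, -2.803, 0.002]
contact_force: [0.3, 0.0, -8.9]
opening: 0.0265
grip_force: 76.6
pos [0.4798 0.0985 0.0623] d [0.0007 0.0009 0.0004] rows 0.02909289050516364 r [ 0.0021  0.0018 -0.0013] 0.024509049484282317
```

View pics/t4.png

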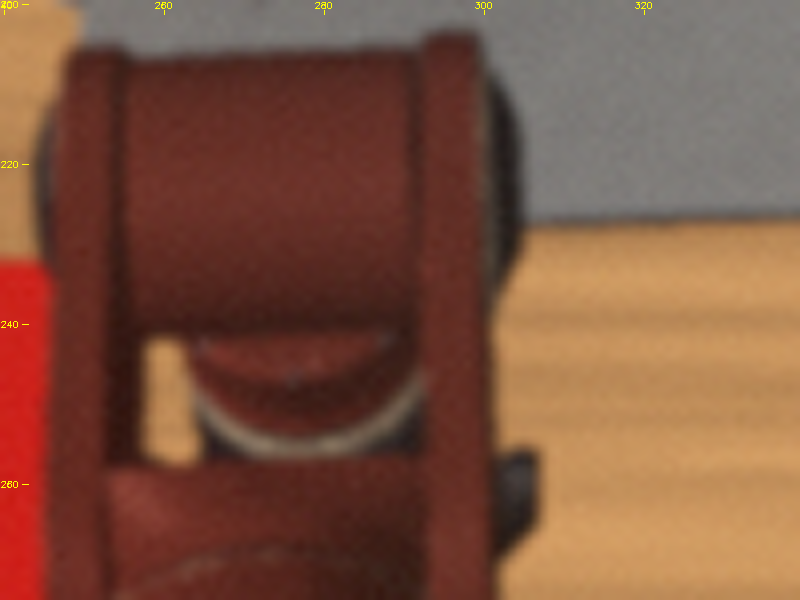

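```bash
cat > arc.py <<'E'
from h import *
import sys
p,M=tool(); P=np.array([.569,.1013,.0138]); ya=R.from_euler('z',.021).apply([0,1,0])
x=-M[:,0]; cur=np.arcsin(-x[2]); print("pitch",cur)
for t in map(float,sys.argv[1:]):
    Q=R.from_rotvec(ya*(t-cur)).as_matrix()
    print(t,M.T@(P+Q@(p-P)-p),R.from_matrix(M.T@Q@M).as_rotvec())
E
python3 arc.py .26 .18 .1 .02 -.06 -.13
```

```text
pitch 0.33801136898307005
0.26 [ 0.001  -0.      0.0079] [-0.0001 -0.078  -0.0002]
0.18 [ 0.0013 -0.      0.016 ] [-0.0002 -0.158  -0.0003]
0.1 [ 0.001  -0.0001  0.0241] [-0.0003 -0.238  -0.0005]
0.02 [ 0.     -0.0001  0.0322] [-0.0004 -0.318  -0.0006]
-0.06 [-0.0016 -0.0001  0.0401] [-0.0005 -0.398  -0.0008]
-0.13 [-0.0035 -0.0001  0.047 ] [-0.0006 -0.468  -0.001 ]
```

```bash
python3 jog.py '0 0.001 0 0.004 0 -0.04 0; 0 0.001 0 0.008 0 -0.078 0; 0 0.0013 0 0.012 0 -0.118 0; 0 0.0013 0 0.016 0 -0.158 0; 0 0.001 0 0.02 0 -0.198 0; 0 0.001 0 0.0241 0 -0.238 0; 0 0.001 0 0.0241 0 -0.238 0'; python3 arc.py .02 -.06 -.13
```

```text
t: 10.1
tool_pos: [0.4703, 0.0983, 0.0395]
tool_rot: [0.029, -3.044, -0.001]
contact_force: [4.8, 0.4, -7.1]
opening: 0.0262
grip_force: 76.6
pitch 0.09740975518479628
0.02 [ 0.0009 -0.      0.0078] [-0.0001 -0.0774 -0.0001]
-0.06 [ 0.0013 -0.      0.016 ] [-0.0003 -0.1574 -0.0003]
-0.13 [ 0.001  -0.      0.0231] [-0.0004 -0.2274 -0.0004]
```

```bash
python3 jog.py '0 0.0006 0 0.004 0 -0.04 0; 0 0.001 0 0.008 0 -0.0774 0; 0 0.001 0 0.012 0 -0.117 0; 0 0.0013 0 0.016 0 -0.157 0; 0 0.0013 0 0.02 0 -0.197 0; 0 0.001 0 0.0231 0 -0.2274 0; 0 0.001 0 0.0231 0 -0.2274 0; 0 0.001 0 0.0231 0 -0.2274 0'; python3 arc.py  -.13;  python3 -c "
from h import *
crop('scene',265,200,160,120,5,'s4')"
```

```text
t: 10.77
tool_pos: [0.4673, 0.0983, 0.0177]
tool_rot: [-0.028, 3.014, 0.004]
contact_force: [3.2, 0.8, -6.2]
opening: 0.0264
grip_force: 76.5
pitch -0.12708266509113464
-0.13 [ 0.     -0.      0.0003] [-0.     -0.0029 -0.    ]
```

View pics/s4.png

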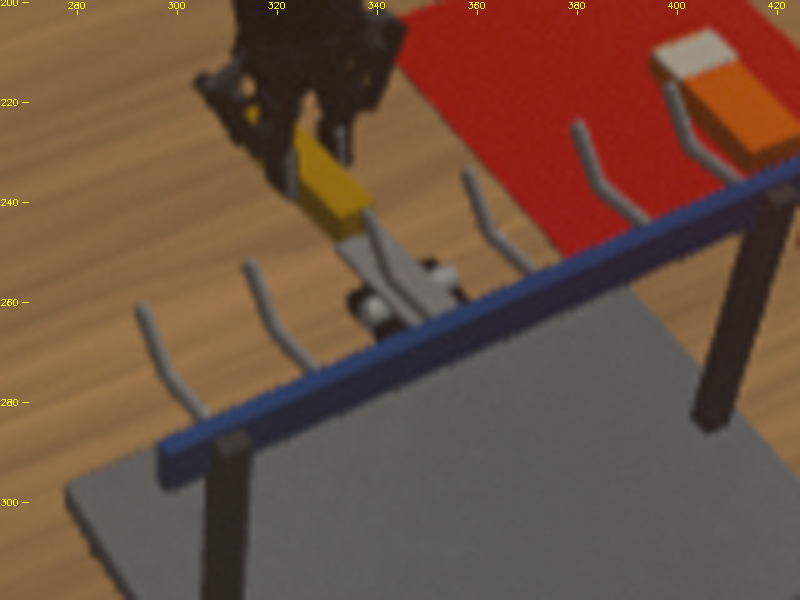

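The stand is levered up: the front corner rose from row 303 to 297 and the hook tips moved back. Releasing the bar.

```bash
python3 jog.py '0.03 0 0 0.001 0 0 0; 0.036 0 0 0.001 0 0 0; 0.06 0 0 0.001 0 0 0; 0.085 0 0 0.001 0 0 0; 0.085 0 0 0.001 0 0 0; 0.085 0 0 -0.02 0 0 0; 0.085 0 0 -0.06 0 0 0; 0.085 0 0 -0.1 0 0 0; 0.085 0 0 -0.13 0 0 0; 0.085 0 0 -0.13 0 0 0; 0.085 0 0 -0.13 0 0 0'; python3 -c "
from h import *
to([.4955,.3646,.13],-.022)
crop('scene',265,200,160,120,5,'s5')"
```

```text
t: 11.73
tool_pos: [0.4523, 0.0979, 0.1487]
tool_rot: [-0.029, 3.009, 0.004]
contact_force: [-0.5, 0.7, -0.3]
opening: 0.0849
grip_force: 0.0
pos [0.4523 0.0979 0.1487] d [-0.0453  0.2658  0.0253] rows 6.493610805786683 r [0.0044 0.1322 0.041 ] 1.1082659267899704
```

View pics/s5.png

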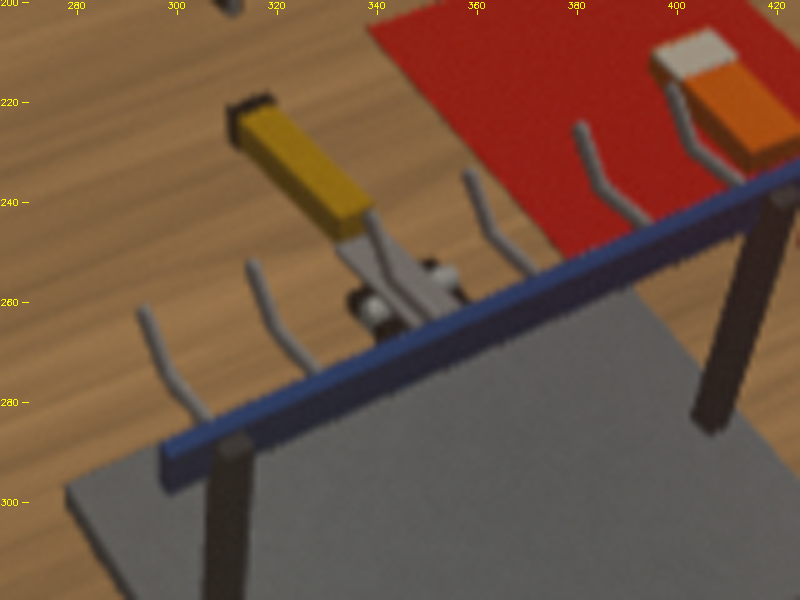

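The front edge stays up with the bar let go. Now the shim.

```bash
python3 jog.py '0.085 -0.006 0.035 0.003 0 0.02 0.005; 0.085 -0.0453 0.2658 0.025 0.004 0.132 0.041; 0.085 -0.0453 0.2658 0.025 0.004 0.132 0.041; 0.085 -0.0453 0.2658 0.025 0.004 0.132 0.041; 0.085 -0.0453 0.2658 0.025 0.004 0.132 0.041; 0.085 -0.0453 0.2658 0.025 0.004 0.132 0.041; 0.085 -0.0453 0.2658 0.025 0.004 0.132 0.041; 0.085 -0.0453 0.2658 0.025 0.004 0.132 0.041; 0.085 -0.0453 0.2658 0.025 0.004 0.132 0.041; 0.085 -0.0453 0.2658 0.025 0.004 0.132 0.041'; python3 -c "
from h import *
to([.4955,.3646,.009],-.022)"
```

```text
t: 12.62
tool_pos: [0.4926, 0.3635, 0.1246]
tool_rot: [-0.034, -3.132, 0.004]
contact_force: [0.5, -0.5, 0.6]
opening: 0.085
grip_force: 0.0
pos [0.4926 0.3635 0.1246] d [-0.0039  0.0014  0.1156] rows 2.773398882861036 r [-0.0025 -0.009   0.0001] 0.07465185029027317
```

```bash
python3 jog.py '0.085 -0.004 0.001 0.04 0 -0.004 0; 0.085 -0.004 0.001 0.08 0 -0.009 0; 0.085 -0.004 0.001 0.105 0 -0.009 0; 0.085 -0.004 0.001 0.114 0 -0.009 0; 0.085 -0.004 0.001 0.114 0 -0.009 0; 0 -0.004 0.001 0.114 0 -0.009 0; 0 -0.004 0.001 0.114 0 -0.009 0; 0 -0.004 0.001 0.114 0 -0.009 0; 0 -0.004 0.001 0.114 0 -0.009 0; 0 -0.004 0.001 0.114 0 -0.009 0; 0 -0.004 0.001 0.114 0 -0.009 0; 0 -0.004 0.001 0.114 0 -0.009 0; 0 -0.004 0.001 0.114 0 -0.009 0' 40; python3 jog.py '0 0 0 -0.04 0 0 0; 0 0 0 -0.08 0 0 0; 0 0 0 -0.12 0 0 0; 0 0 0 -0.12 0 0 0; 0 0 0 -0.12 0 0 0'; python3 -c "
from h import *
E=np.array([.617,.025]);xs=np.array([1,.021])
q=E-(.12+.028)*xs; print(q); to([*q,.12],.021)"
```

```text
t: 13.7
tool_pos: [0.499, 0.3665, 0.016]
tool_rot: [0.034, 3.134, 0.003]
contact_force: [-0.6, -1.0, 7.5]
opening: 0.0435
grip_force: 41.8
t: 14.12
tool_pos: [0.4989, 0.3668, 0.1378]
tool_rot: [0.034, 3.131, 0.007]
contact_force: [0.2, -0.1, -1.6]
opening: 0.0436
grip_force: 41.6
[0.469  0.0219]
pos [0.4989 0.3668 0.1378] d [ 0.0225 -0.3456  0.016 ] rows 8.313036806631146 r [ 0.0041  0.0107 -0.0429] 0.35537021105700434
```

```bash
python3 jog.py '0 0.0025 -0.035 0 0 0.002 -0.01; 0 0.0225 -0.3456 0 0.004 0.01 -0.043; 0 0.0225 -0.3456 0 0.004 0.01 -0.043; 0 0.0225 -0.3456 0 0.004 0.01 -0.043; 0 0.0225 -0.3456 0 0.004 0.01 -0.043; 0 0.0225 -0.3456 0 0.004 0.01 -0.043; 0 0.0225 -0.3456 0 0.004 0.01 -0.043; 0 0.0225 -0.3456 0 0.004 0.01 -0.043; 0 0.0225 -0.3456 0 0.004 0.01 -0.043; 0 0.0225 -0.3456 0 0.004 0.01 -0.043; 0 0.0225 -0.3456 0 0.004 0.01 -0.043; 0 0.0225 -0.3456 0 0.004 0.01 -0.043; 0 0.0225 -0.3456 0 0.004 0.01 -0.043'; python3 -c "
from h import *
E=np.array([.618,.025]);xs=np.array([1,.021])
q=E-(.12+.0245)*xs; to([*q,.0155],.021)"
```

```text
t: 15.2
tool_pos: [0.4661, 0.0215, 0.132]
tool_rot: [0.035, -3.133, 0.005]
contact_force: [0.5, -0.0, -2.2]
opening: 0.0438
grip_force: 41.8
pos [0.4661 0.0215 0.132 ] d [-0.0084  0.0007  0.1165] rows 2.8000758029140935 r [-0.0034 -0.0083  0.0014] 0.07247245291606479
```

```bash
python3 jog.py '0 -0.003 0 0.04 -0.003 -0.008 0.001; 0 -0.008 0.001 0.08 -0.003 -0.008 0.001; 0 -0.008 0.001 0.105 -0.003 -0.008 0.001; 0 -0.008 0.001 0.114 -0.003 -0.008 0.001; 0 -0.008 0.001 0.1165 -0.003 -0.008 0.001; 0 -0.008 0.001 0.1165 -0.003 -0.008 0.001; 0 -0.008 0.001 0.1165 -0.003 -0.008 0.001'; python3 -c "
from h import *
E=np.array([.618,.025]);xs=np.array([1,.021])
q=E-(.0245)*xs; to([*q,.0155],.021)
crop('top',250,190,130,100,6,'t5')"
```

```text
t: 15.78
tool_pos: [0.4755, 0.0213, 0.0182]
tool_rot: [-0.033, 3.137, -0.002]
contact_force: [-0.1, 0.3, -1.2]
opening: 0.0433
grip_force: 41.8
pos [0.4755 0.0213 0.0182] d [-0.1181  0.0007  0.0032] rows 2.8326560622312207 r [-0.0014  0.0046 -0.0002] 0.038677102127141885
```

View pics/t5.png

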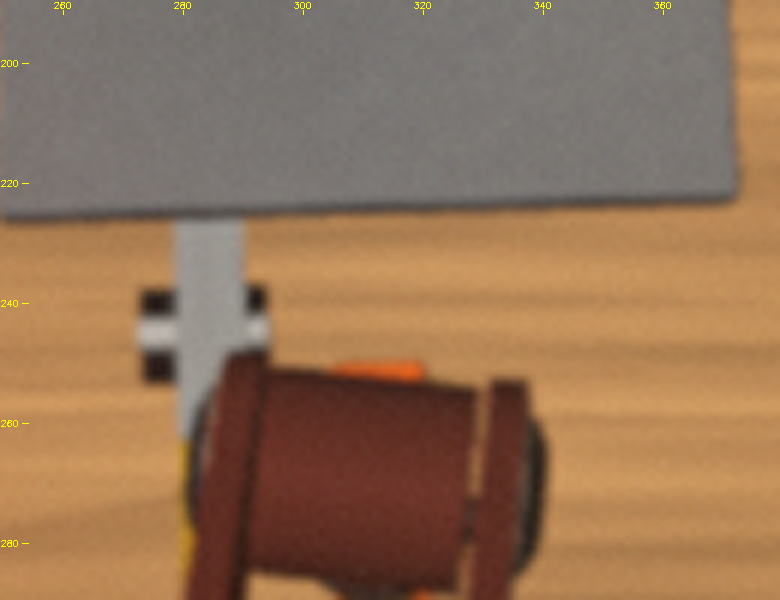

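```bash
python3 -c "
from h import *
T=lambda x,y:(250+x/6-.5,190+y/6-.5)
print('shimfront',onz('top',*T(390,363),.024),onz('top',*T(425,363),.024))
print('edge top',onz('top',*T(370,213),.055),onz('top',*T(735,203),.055),onz('top',*T(5,220),.055))
print('pred',tool()[0][0]+.0245+.055)"
```

```text
shimfront [0.5542 0.0149 0.024 ] [ 0.5542 -0.0012  0.024 ]
edge top [0.6188 0.0235 0.055 ] [ 0.6227 -0.1423  0.055 ] [0.6162 0.1896 0.055 ]
pred 0.5552356588853624
```

```bash
python3 jog.py '0 -0.02 0 0.003 0 0.003 0; 0 -0.05 0 0.003 0 0.004 0; 0 -0.08 0 0.003 0 0.004 0; 0 -0.1 0.0005 0.003 0 0.004 0; 0 -0.112 0.0007 0.003 0 0.004 0; 0 -0.1181 0.0007 0.003 0 0.004 0; 0 -0.1181 0.0007 0.003 0 0.004 0; 0 -0.1181 0.0007 0.004 0 0.004 0; 0 -0.1181 0.0007 0.005 0 0.004 0'; python3 -c "
from h import *
E=np.array([.618,.025]);xs=np.array([1,.021])
q=E-(.0245)*xs; to([*q,.0135],.021)"
```

```text
t: 16.58
tool_pos: [0.592, 0.0241, 0.013]
tool_rot: [0.031, -3.14, 0.002]
contact_force: [-3.9, -0.6, 10.8]
opening: 0.0437
grip_force: 43.0
pos [0.592  0.0241 0.013 ] d [-0.0015  0.0003 -0.0005] rows 0.03826188465873773 r [-0.001  -0.0014 -0.0012] 0.016510159330233847
```

```bash
python3 jog.py '0.055 0 0 -0.002 0 0 0; 0.055 0 0 -0.003 0 0 0; 0.055 0 0 -0.003 0 0 0; 0.055 0 0 -0.003 0 0 0; 0.055 0.01 0 -0.03 0 0 0; 0.055 0.03 0 -0.06 0 0 0; 0.055 0.06 0 -0.1 0 0 0; 0.055 0.1 0 -0.12 0 0 0; 0.055 0.12 0 -0.13 0 0 0; 0.055 0.12 0 -0.13 0 0 0; 0.055 0.12 0 -0.13 0 0 0'; python3 -c "
from h import *
to([.4668,.0988,.12],.021,-.127)"
```

```text
t: 17.5
tool_pos: [0.4721, 0.0219, 0.1431]
tool_rot: [-0.031, 3.14, -0.002]
contact_force: [0.4, -0.4, -0.0]
opening: 0.055
grip_force: 0.0
pos [0.4721 0.0219 0.1431] d [0.0038 0.077  0.023 ] rows 1.9301704164460372 r [-0.0015 -0.1258 -0.0011] 1.0068562610227738
```

```bash
python3 -c "
from h import *
to([.4546,.0983,.117],.021,-.127)"
python3 jog.py '0.085 0.004 0.03 0.01 0 -0.06 0; 0.085 0.0158 0.0765 0.026 -0.0015 -0.1258 -0.001; 0.085 0.0158 0.0765 0.026 -0.0015 -0.1258 -0.001; 0.085 0.0158 0.0765 0.026 -0.0015 -0.1258 -0.001; 0.085 0.0158 0.0765 0.026 -0.0015 -0.1258 -0.001; 0.085 0.0158 0.0765 0.026 -0.0015 -0.1258 -0.001'; python3 -c "
from h import *
to([.4673,.0983,.0185],.021,-.127)"
```

```text
pos [0.4721 0.0219 0.1431] d [0.016  0.0768 0.026 ] rows 1.9814886124240503 r [-0.0015 -0.1258 -0.0011] 1.0068562610227738
t: 18.0
tool_pos: [0.4559, 0.0975, 0.1161]
tool_rot: [-0.031, 3.018, 0.002]
contact_force: [-0.1, -0.8, 0.0]
opening: 0.085
grip_force: 0.0
pos [0.4559 0.0975 0.1161] d [0.0007 0.0006 0.0982] rows 2.3561356887175275 r [-0.0001 -0.0039 -0.0003] 0.031194359016337856
```

```bash
python3 jog.py '0.085 0.0007 0.0006 0.04 0 -0.004 0; 0.085 0.0007 0.0006 0.075 0 -0.004 0; 0.085 0.0007 0.0006 0.092 0 -0.004 0; 0.085 0.0007 0.0006 0.098 0 -0.004 0; 0.085 0.0007 0.0006 0.098 0 -0.004 0; 0 0.0007 0.0006 0.098 0 -0.004 0; 0 0.0007 0.0006 0.098 0 -0.004 0; 0 0.0007 0.0006 0.098 0 -0.004 0; 0 0.0007 0.0006 0.098 0 -0.004 0; 0 0.0007 0.0006 0.098 0 -0.004 0; 0 0.0007 0.0006 0.098 0 -0.004 0; 0 0.0007 0.0006 0.098 0 -0.004 0; 0 0.0007 0.0006 0.098 0 -0.004 0; 0 0.0007 0.0006 0.098 0 -0.004 0' 70; python3 arc.py -.05 .03 .1 .18 .26 .33
```

```text
t: 19.17
tool_pos: [0.4669, 0.099, 0.02]
tool_rot: [-0.031, 3.013, 0.003]
contact_force: [-3.5, -0.6, 6.3]
opening: 0.0265
grip_force: 68.9
pitch -0.1286617027746932
-0.05 [-0.0018  0.     -0.0078] [0.     0.0787 0.    ]
0.03 [-0.0043  0.     -0.0156] [0.0001 0.1587 0.0001]
0.1 [-0.007   0.     -0.0223] [0.0001 0.2287 0.0001]
0.18 [-0.0106  0.     -0.0296] [0.0001 0.3087 0.0001]
0.26 [-0.0148  0.     -0.0366] [0.0001 0.3887 0.0002]
0.33 [-0.0189  0.     -0.0425] [0.0002 0.4587 0.0002]
```

```bash
python3 jog.py '0 -0.0008 0 -0.004 0 0.04 0; 0 -0.0018 0 -0.0078 0 0.0787 0; 0 -0.003 0 -0.0117 0 0.119 0; 0 -0.0043 0 -0.0156 0 0.1587 0; 0 -0.0056 0 -0.019 0 0.194 0; 0 -0.007 0 -0.0223 0 0.2287 0; 0 -0.007 0 -0.0223 0 0.2287 0; 0 -0.0088 0 -0.026 0 0.269 0; 0 -0.0106 0 -0.0296 0 0.3087 0; 0 -0.0127 0 -0.0331 0 0.349 0; 0 -0.0148 0 -0.0366 0 0.3887 0; 0 -0.0165 0 -0.039 0 0.42 0; 0 -0.0165 0 -0.039 0 0.42 0; 0 -0.0165 0 -0.039 0 0.42 0'; python3 arc.py
```

```text
t: 20.33
tool_pos: [0.4784, 0.0992, 0.0587]
tool_rot: [0.03, -2.852, 0.004]
contact_force: [3.6, 0.6, -6.3]
opening: 0.0265
grip_force: 69.1
pitch 0.2895278290119046
```

```bash
python3 jog.py '0 0.01 0 0 0 0 0; 0 0.03 0 -0.001 0 0 0; 0 0.05 0 -0.002 0 0 0; 0 0.06 0 -0.01 0 0 0; 0 0.06 0 -0.04 0 0 0; 0 0.06 0 -0.08 0 0 0; 0 0.06 0 -0.12 0 0 0; 0 0.06 0 -0.13 0 0 0; 0 0.06 0 -0.13 0 0 0'; python3 -c "
from h import *
to([.46,.245,.15],-.05,0)"
python3 - <<'E'
from h import *
s=ctrl.get_image('scene');t=ctrl.get_image('top')
crop('scene',265,190,130,120,3.05,'a',s);crop('top',240,130,140,125,2.85,'b',t)
crop('scene',140,210,130,120,3.05,'c',s);crop('top',350,170,140,120,2.85,'d',t)
c=np.zeros((600,800,3),np.uint8)
for i,n in enumerate('abcd'):
    a=cv2.imread(f'pics/{n}.png')[:300,:400];c[300*(i//2):300*(i//2)+a.shape[0],400*(i%2):400*(i%2)+a.shape[1]]=a
cv2.imwrite('pics/q1.png',c)
E
```

```text
t: 21.08
tool_pos: [0.4595, 0.0988, 0.2035]
tool_rot: [0.03, -2.856, 0.003]
contact_force: [0.7, 0.2, -9.7]
opening: 0.0265
grip_force: 70.9
pos [0.4595 0.0988 0.2035] d [-0.0185  0.1461  0.0504] rows 3.733644169145907 r [-0.0095 -0.2856  0.0707] 2.3552313423357294
```

View pics/q1.png

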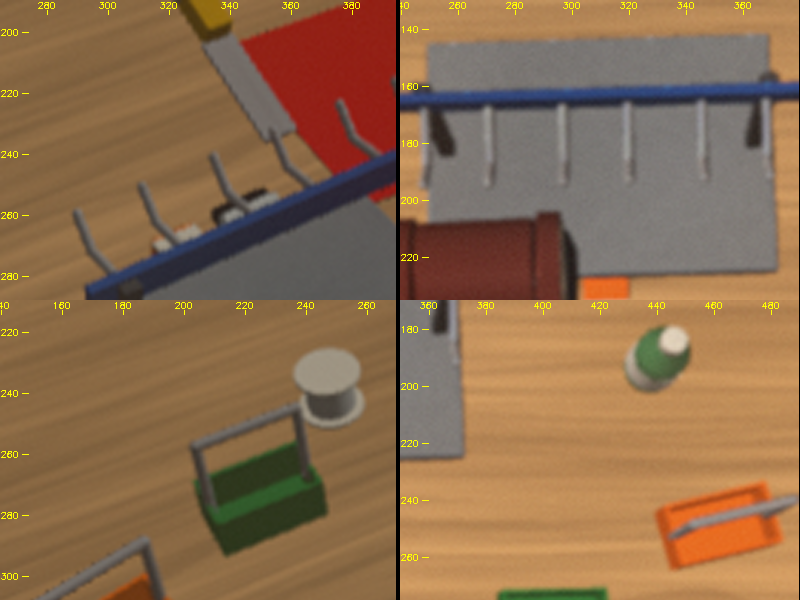

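The stand sits on the shim, with the white band outside, and the bar is out. The pails have not moved yet. Next, the mat bounds and the level hook tips.

Run:
```python
from h import *
for p in [(164,232.5),(247.5,232.5),(158,327),(245,328)]: print("mat",onz("top",*p,.003))
S=lambda x,y:(x/3.05+265-.5,y/3.05+190-.5); T=lambda x,y:(x/2.85+240-.5,y/2.85+130-.5)
for a,b in [((77,213),(368,177)),((142,186),(304,179)),((214,156),(228,183)),((272,132),(164,183)),((340,103),(88,184))]: print(*tri(S(*a),T(*b)))
to([.433,.262,.13],-.05,0)
```

```text
mat [0.6087 0.4409 0.003 ]
mat [0.6078 0.2047 0.003 ]
mat [0.3455 0.4449 0.003 ]
mat [0.3419 0.2062 0.003 ]
[ 0.6699 -0.1194  0.2163] 0.0001043359008483766
[ 0.6687 -0.0642  0.2165] 0.001647996850136882
[0.6661 0.0008 0.2152] 0.0023182474580313705
[0.6659 0.055  0.216 ] 0.0013097902353731011
[0.6651 0.12   0.2175] 0.001960118947870968
pos [0.4558 0.0986 0.1982] d [-0.0015  0.1638  0.0709] rows 4.280592986989732 r [-0.0102 -0.2967  0.0706] 2.4411873064589864
```

```bash
python3 jog.py '0 0 0.035 0.01 0 -0.06 0.015; 0 0 0.07 0.03 0 -0.15 0.035; 0 0 0.11 0.05 -0.005 -0.25 0.055; 0 -0.0015 0.1638 0.0709 -0.01 -0.297 0.07; 0 -0.0015 0.1638 0.0709 -0.01 -0.297 0.07; 0 -0.0015 0.1638 0.0709 -0.01 -0.297 0.07; 0 -0.0015 0.1638 0.0709 -0.01 -0.297 0.07; 0 -0.0015 0.1638 0.0709 -0.01 -0.297 0.07'; python3 -c "
from h import *
to([.434,.262,.013],-.05,0)"
```

```text
t: 21.85
tool_pos: [0.4327, 0.2609, 0.1293]
tool_rot: [-0.077, -3.139, 0.005]
contact_force: [-0.1, 0.5, -8.3]
opening: 0.0262
grip_force: 71.9
pos [0.4327 0.2609 0.1293] d [-0.0015  0.0016  0.1163] rows 2.7895597895717743 r [-0.003  -0.0017  0.0009] 0.028807109918177407
```

```bash
python3 jog.py '0 0 0 0.04 0 0 0; 0 -0.0015 0.001 0.08 0 0 0; 0 -0.0015 0.001 0.105 0 0 0; 0 -0.0015 0.001 0.114 0 0 0; 0 -0.0015 0.001 0.116 0 0 0; 0 -0.0015 0.001 0.117 0 0 0; 0 -0.0015 0.001 0.117 0 0 0'; python3 jog.py '0.085 0 0 0 0 0 0; 0.085 0 0 0 0 0 0; 0.085 0 0 0 0 0 0; 0.085 0 0 0 0 0 0; 0.085 0 0 0 0 0 0; 0.085 0 0 -0.04 0 0 0; 0.085 0 0 -0.08 0 0 0; 0.085 0 0 -0.12 0 0 0; 0.085 0 0 -0.13 0 0 0; 0.085 0 0 -0.13 0 0 0' 40; python3 -c "
from h import *
to([.569,.1014,.1],.021)"
```

```text
t: 22.43
tool_pos: [0.4382, 0.2627, 0.0166]
tool_rot: [0.079, 3.135, 0.001]
contact_force: [0.1, 0.7, -9.0]
opening: 0.0262
grip_force: 71.9
t: 23.27
tool_pos: [0.4398, 0.2644, 0.1515]
tool_rot: [0.077, 3.127, 0.007]
contact_force: [0.4, 0.7, 0.1]
opening: 0.085
grip_force: 0.0
pos [0.4398 0.2644 0.1515] d [-0.1364 -0.1567  0.0526] rows 5.138914692389768 r [ 0.0044  0.0139 -0.0702] 0.573278665280824
```

```bash
python3 jog.py '0.07 -0.026 -0.031 0.008 0 0 -0.014; 0.07 -0.1224 -0.1564 0.04 0.0044 0.0139 -0.07; 0.07 -0.1224 -0.1564 0.04 0.0044 0.0139 -0.07; 0.07 -0.1224 -0.1564 0.04 0.0044 0.0139 -0.07; 0.07 -0.1224 -0.1564 0.04 0.0044 0.0139 -0.07; 0.07 -0.1224 -0.1564 0.04 0.0044 0.0139 -0.07; 0.07 -0.1224 -0.1564 0.04 0.0044 0.0139 -0.07; 0.07 -0.1224 -0.1564 0.04 0.0044 0.0139 -0.07; 0.07 -0.1224 -0.1564 0.04 0.0044 0.0139 -0.07; 0.07 -0.1224 -0.1564 0.04 0.0044 0.0139 -0.07'
python3 - <<'E'
from h import *
t=crop("top",240,200,130,100,6,"t6")
to([.555,.1013,.004],.021)
E
```

```text
t: 24.1
tool_pos: [0.5506, 0.1019, 0.1061]
tool_rot: [0.035, -3.131, 0.006]
contact_force: [0.7, 0.3, -0.6]
opening: 0.0704
grip_force: 0.0
pos [0.5508 0.1019 0.1063] d [-0.0052 -0.0003  0.1022] rows 2.4549711366990037 r [-0.0038 -0.0097  0.0014] 0.08404766969357484
```

View pics/t6.png

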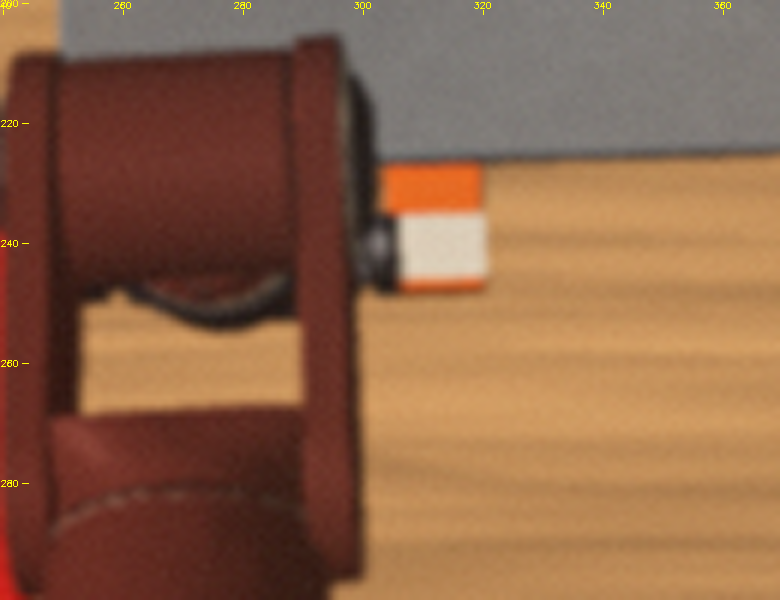

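The shim is half under: its tail is at about row 248 and the edge at row 226. I'll grasp the block.

```bash
python3 -c "
from h import *
T=lambda x,y:(240+x/6-.5,200+y/6-.5)
print(onz('top',*T(440,290),.0),onz('top',*T(440,281),.022),onz('top',*T(440,159),.042), onz('top',*T(484,230),.022))"
python3 jog.py '0.07 -0.005 0 0.04 -0.002 -0.009 0; 0.07 -0.005 0 0.07 -0.003 -0.009 0.001; 0.07 -0.005 0 0.09 -0.003 -0.009 0.001; 0.07 -0.005 0 0.099 -0.003 -0.009 0.001; 0.07 -0.005 0 0.1 -0.003 -0.009 0.001; 0.07 -0.005 0 0.1 -0.003 -0.009 0.001'; python3 jog.py '0 0 0 0 0 0 0; 0 0 0 0 0 0 0; 0 0 0 0 0 0 0; 0 0 0 0 0 0 0; 0 0 0 0 0 0 0; 0 0 0 0 0 0 0; 0 0 0 0 0 0 0; 0 0 0 -0.04 0 0 0; 0 0 0 -0.08 0 0 0; 0 0 0 -0.1 0 0 0; 0 0 0 -0.1 0 0 0' 50; python3 -c "
from h import *
to([.42,.385,.1],.021)"
```

```text
[0.5638 0.02   0.    ] [0.5648 0.0196 0.022 ] [0.6184 0.0192 0.042 ] [ 0.5886 -0.0008  0.022 ]
t: 24.65
tool_pos: [0.5555, 0.1009, 0.0066]
tool_rot: [0.032, -3.141, 0.001]
contact_force: [1.2, 0.7, 1.4]
opening: 0.07
grip_force: 0.0
t: 25.57
tool_pos: [0.5611, 0.101, 0.1158]
tool_rot: [-0.031, 3.126, -0.001]
contact_force: [0.8, 1.6, 0.6]
opening: -0.0003
grip_force: 0.0
pos [0.5611 0.101  0.1158] d [0.1356 0.2868 0.0136] rows 7.614810047323548 r [-0.0006  0.0152 -0.001 ] 0.12235308428985459
```

```bash
python3 jog.py '0.07 0.03 0.02 0 0 0.015 0; 0.07 0.07 0.1 -0.03 0 0.015 0; 0.07 0.12 0.2 -0.05 0 0.015 0; 0.07 0.12 0.2 -0.05 0 0.015 0; 0.07 0.12 0.2 -0.05 0 0.015 0; 0.07 0.12 0.2 -0.05 0 0.015 0; 0.07 0.12 0.2 -0.05 0 0.015 0; 0.07 0.12 0.2 -0.05 0 0.015 0; 0.07 0.12 0.2 -0.05 0 0.015 0'
cat > blk.py <<'E'
from h import *
im=ctrl.get_image("top"); x0,y0,w,h=255,229,50,35
c=im[y0:y0+h,x0:x0+w].astype(int); wood=(c[...,0]-c[...,2]>35)
m=(~wood).astype(np.uint8)
n,l,st,ce=cv2.connectedComponentsWithStats(m)
for i in range(1,n):
    if st[i,4]>30:
        r=cv2.minAreaRect(np.argwhere(l==i)[:,::-1].astype(np.float32)); b=cv2.boxPoints(r)
        print(st[i],r); print([onz("top",u+x0,v+y0,.014)[:2] for u,v in b], onz("top",r[0][0]+x0,r[0][1]+y0,.017))
E
python3 blk.py; python3 -c "
from h import *
im=ctrl.get_image('top')[229:264:1,258:305:1].astype(int)
for r in im: print(''.join('#' if p.sum()<150 else 'o' if p[0]-p[2]<35 else '.' for p in r))"
```

```text
t: 26.32
tool_pos: [0.4318, 0.2981, 0.1565]
tool_rot: [0.032, -3.127, 0.002]
contact_force: [0.7, -0.7, -0.0]
opening: 0.0698
grip_force: 0.0
[ 28   6  21  17 287] ((38.13999938964844, 13.979999542236328), (14.142135620117188, 20.647518157958984), 81.8698959350586)
[array([0.5915, 0.1063]), array([0.5995, 0.0491]), array([0.5599, 0.0434]), array([0.5519, 0.1004])] [0.5752 0.0746 0.017 ]
...............................................
...............................................
...............................................
...............................................
...............................................
...............................................
.........................................oo#...
..................................o#o#######...
...........................oo###############o..
.........................o##############ooooo..
.........................o######oooooooooooooo.
.........................o#ooooooooooooooooooo.
.........................ooooooooooooooooooooo.
.........................ooooooooooooooooooooo.
.........................ooooooooooooo
[... 269 characters left out ...]
........##############oo....
...........................#########o..........
...........................o#..................
...............................................
...............................................
...............................................
...............................................
...............................................
...............................................
...............................................
...............................................
...............................................
...............................................
...............................................
...............................................
```

Run:
```python
from h import *
print(ctrl.get_obs()["q"])
P=[.5714,.0955,.1]
to(P,.139-np.pi/2); to(P,.139+np.pi/2)
im=ctrl.get_image('top')[222:256,296:330].astype(int)
for r in im: print(''.join('W' if p.min()>150 else 'O' if p[0]>170 and p[2]<70 else '#' if p.sum()<170 else 'g' if abs(p[0]-p[2])<25 else '.' for p in r))
```

```text
[ 0.4574 -0.121   1.9109  0.0057  1.3667 -1.1326]
pos [0.432  0.2971 0.1558] d [-0.1366 -0.204   0.0539] rows 6.027558447018784 r [-0.0128 -0.0121  1.4497] 11.598785535429203
pos [0.432  0.2971 0.1558] d [-0.1366 -0.204   0.0539] rows 6.027558447018784 r [-0.0128 -0.0121  1.4497] 11.598785535429208
gggggggggggggggggggggggggggggggggg
gggggggggggggggggggggggggggggggggg
gggggggggggggggggggggggggggggggggg
gggggggggggggggggggggggggggggggggg
ggggggggggggggggg.......ggg.......
...................O..............
........OOOOOOOOOOOOOOOO..........
........OOOOOOOOOOOOOOOOO.........
........OOOOOOOOOOOOOOOOO.........
........OOOOOOOOOOOOOOOOO.........
........OOOOOOOOOOOOOOOOO.........
........OOOOOOOOOOOOOOOOO.........
.........OOOOOOOOOOOOOOO..........
...###............................
#######...WWWWWWWWWWWWWW..........
#######..WWWWWWWWWWWWWWWW.........
###gggg..WWWWWWWWWWWWWWWW.........
ggggggg..WWWWWWWWWWWWWWWW.........
ggWWWWWWWWWWWWWWWWWWWWWWW.........
WWWWWWWWWWWWWWWWWWWWWWWWW.........
WWWWWWWg.WWWWWWWWWWWWWWWW.........
WWWggggg.WWWWWWWWWWWWWWWW.........
gggggggg.WWWWWWWWWWWWWWWW.........
gggggg#g..WWWWWWWWWWWWWW..........
########..........................
########.....OOOOOOOOOOOOO........
########...O......................
#####.............................
..................................
..................................
..................................
..................................
..................................
..................................
```

```bash
python3 jog.py '0.052 -0.02 -0.03 0 0 0 0.12; 0.052 -0.1366 -0.204 0.0539 -0.0128 -0.0121 1.4497; 0.052 -0.1366 -0.204 0.0539 -0.0128 -0.0121 1.4497; 0.052 -0.1366 -0.204 0.0539 -0.0128 -0.0121 1.4497; 0.052 -0.1366 -0.204 0.0539 -0.0128 -0.0121 1.4497; 0.052 -0.1366 -0.204 0.0539 -0.0128 -0.0121 1.4497; 0.052 -0.1366 -0.204 0.0539 -0.0128 -0.0121 1.4497; 0.052 -0.1366 -0.204 0.0539 -0.0128 -0.0121 1.4497; 0.052 -0.1366 -0.204 0.0539 -0.0128 -0.0121 1.4497; 0.052 -0.1366 -0.204 0.0539 -0.0128 -0.0121 1.4497; 0.052 -0.1366 -0.204 0.0539 -0.0128 -0.0121 1.4497; 0.052 -0.1366 -0.204 0.0539 -0.0128 -0.0121 1.4497; 0.052 -0.1366 -0.204 0.0539 -0.0128 -0.0121 1.4497; 0.052 -0.1366 -0.204 0.0539 -0.0128 -0.0121 1.4497; 0.052 -0.1366 -0.204 0.0539 -0.0128 -0.0121 1.4497; 0.052 -0.1366 -0.204 0.0539 -0.0128 -0.0121 1.4497'
python3 - <<'E'
from h import *
print(ctrl.get_obs()["q"])
P=[.5714,.0955,.004]
to(P,.139+np.pi/2)
E
```

```text
t: 27.8
tool_pos: [0.5713, 0.0964, 0.1001]
tool_rot: [-2.059, -2.372, -0.001]
contact_force: [0.2, 0.4, 0.2]
opening: 0.0521
grip_force: 0.0
[ 0.0384  0.062   1.8311  0.0005  1.2484 -0.1029]
pos [0.5713 0.0964 0.1001] d [-0.0009 -0.      0.0961] rows 2.3046988313629115 r [ 0.0001 -0.0005  0.0021] 0.017317561440205586
```

```bash
python3 jog.py '0.052 -0.001 0 0.03 0 0 0; 0.052 -0.001 0 0.05 0 0 0; 0.052 -0.001 0 0.06 0 0 0; 0.052 -0.001 0 0.07 0 0 0; 0.052 -0.001 0 0.075 0 0 0; 0.052 -0.001 0 0.075 0 0 0'; python3 jog.py '0.052 0 0 0.008 0 0 0; 0.052 0 0 0.016 0 0 0; 0.052 0 0 0.021 0 0 0; 0.052 0 0 0.022 0 0 0; 0.052 0 0 0.022 0 0 0; 0.052 0 0 0.022 0 0 0'
```

```text
t: 28.3
tool_pos: [0.571, 0.0959, 0.0244]
tool_rot: [-2.059, -2.371, 0.001]
contact_force: [0.1, -0.1, 0.6]
opening: 0.0523
grip_force: 0.0
t: 28.8
tool_pos: [0.5715, 0.096, 0.0033]
tool_rot: [-2.06, -2.372, -0.001]
contact_force: [0.8, 0.4, -1.2]
opening: 0.0519
grip_force: 0.7
```

```bash
python3 jog.py '0.04 0 0 0 0 0 0; 0 0 0 0 0 0 0; 0 0 0 0 0 0 0; 0 0 0 0 0 0 0; 0 0 0 0 0 0 0; 0 0 0 0 0 0 0; 0 0 0 0 0 0 0; 0 0 0 0 0 0 0; 0 0 0 0 0 0 0; 0 0 0 0 0 0 0' 50;  python3 -c "
from h import *
to([.52,.12,.05],.139+np.pi/2)"
```

```text
t: 29.63
tool_pos: [0.5725, 0.0962, 0.0044]
tool_rot: [2.059, 2.371, 0.004]
contact_force: [1.7, 2.8, 5.9]
opening: 0.0423
grip_force: 51.4
pos [0.5725 0.0962 0.0044] d [ 0.031  -0.0485 -0.0457] rows 1.7626984857483008 r [ 0.0025 -0.0007  0.0016] 0.024776630320009558
```

```bash
python3 jog.py '0 0.0008 -0.0013 -0.015 0 0 0; 0 0.002 -0.003 -0.04 0 0 0; 0 0.002 -0.003 -0.08 0 0 0; 0 0.002 -0.003 -0.1 0 0 0; 0 0.002 -0.003 -0.1 0 0 0; 0 0.002 -0.003 -0.1 0 0 0';  python3 -c "
from h import *
to([.45,.385,.12],.139+np.pi/2)"
```

```text
t: 30.13
tool_pos: [0.5677, 0.0971, 0.103]
tool_rot: [-2.06, -2.372, 0.0]
contact_force: [-0.4, -0.1, -2.4]
opening: 0.0422
grip_force: 51.6
pos [0.5677 0.0971 0.103 ] d [ 0.3015 -0.0762 -0.0169] rows 7.46867553741841 r [-0.0003 -0.0002  0.0015] 0.012707144746143522
```

```bash
python3 jog.py '0 0.035 -0.009 -0.005 0 0 0; 0 0.3015 -0.0762 -0.01 0 0 0; 0 0.3015 -0.0762 -0.01 0 0 0; 0 0.3015 -0.0762 -0.01 0 0 0; 0 0.3015 -0.0762 -0.01 0 0 0; 0 0.3015 -0.0762 -0.01 0 0 0; 0 0.3015 -0.0762 -0.01 0 0 0; 0 0.3015 -0.0762 -0.01 0 0 0; 0 0.3015 -0.0762 -0.01 0 0 0; 0 0.3015 -0.0762 -0.01 0 0 0; 0 0.3015 -0.0762 -0.01 0 0 0; 0 0.3015 -0.0762 -0.01 0 0 0';  python3 -c "
from h import *
to([.45,.385,.009],.139+np.pi/2)"
```

```text
t: 31.13
tool_pos: [0.45, 0.3835, 0.1113]
tool_rot: [-2.061, -2.37, 0.005]
contact_force: [0.3, -0.9, -2.8]
opening: 0.0424
grip_force: 51.6
pos [0.45   0.3835 0.1113] d [0.0016 0.0005 0.1023] rows 2.4542091186850463 r [-0.0028  0.0014  0.0003] 0.025372694489231882
```

Then go to above the pails; measure them again on the way.

```bash
python3 jog.py '0 0 0 0.04 0 0 0; 0 0 0 0.07 0 0 0; 0 0 0 0.09 0 0 0; 0 0 0 0.1 0 0 0; 0 0 0 0.102 0 0 0; 0 0 0 0.103 0 0 0; 0 0 0 0.103 0 0 0; 0.06 0 0 0.103 0 0 0; 0.06 0 0 0.103 0 0 0; 0.06 0 0 0.103 0 0 0; 0.06 0 0 0.103 0 0 0; 0.06 0 0 0.06 0 0 0; 0.06 0 0 0.02 0 0 0; 0.06 0 0 -0.02 0 0 0; 0.06 0 0 -0.06 0 0 0; 0.06 0 0 -0.1 0 0 0; 0.06 0 0 -0.14 0 0 0; 0.06 0 0 -0.14 0 0 0; 0.06 0 0 -0.14 0 0 0'
python3 - <<'E'
from h import *
print(ctrl.get_obs()["q"])
s=ctrl.get_image('scene');t=ctrl.get_image('top')
cv2.imwrite('pics/sA.png',s[:,:,::-1]);cv2.imwrite('pics/tA.png',t[:,:,::-1])
crop('scene',140,210,130,130,3.05,'c',s);crop('top',370,220,135,120,2.95,'d',t)
crop('scene',330,170,130,65,3.05,'a',s);crop('top',150,215,140,110,2.8,'b',t)
c=np.zeros((600,800,3),np.uint8)
def put(f,x,y,w,h):
    a=cv2.imread(f'pics/{f}.png')[:h,:w];c[y:y+a.shape[0],x:x+a.shape[1]]=a
put('c',0,0,398,396);put('a',0,400,398,200);put('d',400,0,400,290);put('b',400,292,400,308)
cv2.imwrite('pics/q2.png',c)
E
```

```text
t: 32.72
tool_pos: [0.4521, 0.3863, 0.2585]
tool_rot: [2.058, 2.37, 0.014]
contact_force: [0.7, 0.2, -0.5]
opening: 0.0602
grip_force: 0.0
[ 0.5819 -0.0397  1.6606  0.0003  1.5115  0.4411]
```

View pics/q2.png

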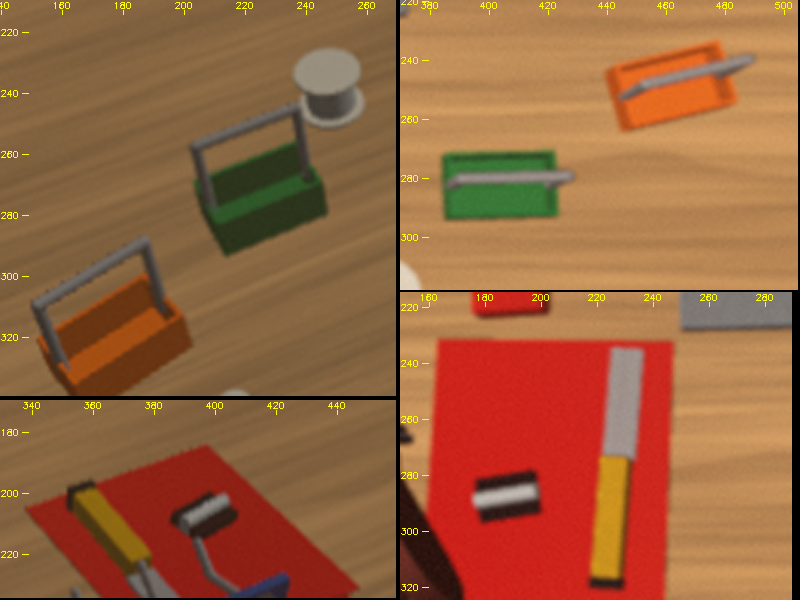

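Bar and block lie fully on the mat: blade tip at (228,234) and block at (190,288) in the top view. The pails are still where they were, with handle ends at (428,279) for green and (490,239) for orange in the top view. I'll refine the handle positions.

Run:
```python
from h import *
S=lambda x,y:(x/3.05+140-.5,y/3.05+210-.5); T=lambda x,y:(x/2.95+370-.5,y/2.95+220-.5)
print("g tub",[onz("top",*T(*p),.045)[:2] for p in [(44,153),(155,151),(157,216),(45,218)]])
print("o tub",[onz("top",*T(*p),.045)[:2] for p in [(206,70),(318,41),(337,103),(224,131)]])
print("g -y end",tri(S(194,148),T(172,176)),"o -y end",tri(S(36,304),T(352,59)))
print("g top end",onz("top",*T(172,176),.115),"scene +y end",onz("scene",*S(298,107),.118),onz("scene",*S(194,147),.118))
print("o top end",onz("top",*T(352,59),.115),"scene +y end",onz("scene",*S(146,240),.118),onz("scene",*S(36,304),.118))
```

```text
g tub [array([ 0.4924, -0.1742]), array([ 0.494 , -0.2754]), array([ 0.4348, -0.2751]), array([ 0.4331, -0.1737])]
o tub [array([ 0.5688, -0.3248]), array([ 0.5955, -0.4284]), array([ 0.5378, -0.4426]), array([ 0.5122, -0.3388])]
g -y end (array([ 0.4662, -0.2746,  0.1113]), np.float64(0.0034813430882907333)) o -y end (array([ 0.5677, -0.4339,  0.1147]), np.float64(0.0031538625514538165))
g top end [ 0.4653 -0.2756  0.115 ] scene +y end [ 0.4704 -0.1792  0.118 ] [ 0.4725 -0.2738  0.118 ]
o top end [ 0.5673 -0.4354  0.115 ] scene +y end [ 0.5511 -0.3405  0.118 ] [ 0.5714 -0.4324  0.118 ]
```

```bash
python3 - <<'E'
from h import *
print(ctrl.get_obs()["q"][5]); to([.4645,-.225,.2],.016+np.pi/2)
E
python3 jog.py '0.05 -0.03 0 0 0 0 0; 0.05 -0.06 0 0 0 0 0; 0.05 -0.1 0 0 0 0 0'
python3 - <<'E'
from h import *
to([.4645,-.225,.2],.016+np.pi/2)
E
```

```text
0.44103927878402427
pos [0.4501 0.385  0.2529] d [-0.606  -0.0713  0.0527] rows 14.687376780684383 r [-0.0002 -0.0002  0.1248] 0.9984206313850614
t: 33.07
tool_pos: [0.463, 0.2858, 0.2502]
tool_rot: [-2.055, -2.373, 0.006]
contact_force: [1.6, 0.0, 0.6]
opening: 0.05
grip_force: 0.0
pos [0.463  0.2858 0.2502] d [-0.5057 -0.0714  0.0507] rows 12.307440111305596 r [-0.0044  0.0006  0.1276] 1.0213062354596554
```

```bash
python3 jog.py '0.05 -0.04 -0.006 0.005 0 0 0.01; 0.05 -0.5057 -0.0714 0.05 -0.004 0 0.127; 0.05 -0.5057 -0.0714 0.05 -0.004 0 0.127; 0.05 -0.5057 -0.0714 0.05 -0.004 0 0.127; 0.05 -0.5057 -0.0714 0.05 -0.004 0 0.127; 0.05 -0.5057 -0.0714 0.05 -0.004 0 0.127; 0.05 -0.5057 -0.0714 0.05 -0.004 0 0.127; 0.05 -0.5057 -0.0714 0.05 -0.004 0 0.127; 0.05 -0.5057 -0.0714 0.05 -0.004 0 0.127; 0.05 -0.5057 -0.0714 0.05 -0.004 0 0.127; 0.05 -0.5057 -0.0714 0.05 -0.004 0 0.127; 0.05 -0.5057 -0.0714 0.05 -0.004 0 0.127; 0.05 -0.5057 -0.0714 0.05 -0.004 0 0.127; 0.05 -0.5057 -0.0714 0.05 -0.004 0 0.127; 0.05 -0.5057 -0.0714 0.05 -0.004 0 0.127; 0.05 -0.5057 -0.0714 0.05 -0.004 0 0.127; 0.05 -0.5057 -0.0714 0.05 -0.004 0 0.127; 0.05 -0.5057 -0.0714 0.05 -0.004 0 0.127; 0.05 -0.5057 -0.0714 0.05 -0.004 0 0.127'
python3 - <<'E'
from h import *
to([.4645,-.225,.096],.016+np.pi/2)
# has either pail moved? compare colour blobs in scene view with saved
def blobs(im):
    im=im.astype(int);r={}
    x=im[200:350,130:275]
    g=(x[...,1]>x[...,0]*1.3)&(x[...,1]>x[...,2]*1.2)&(x[...,1]>35); o=(x[...,0]>x[...,2]*3.2)&(x[...,0]>80)&(x[...,0]>1.8*x[...,1])
    for n,m in(("g",g),("o",o)):
        k,l,st,ce=cv2.connectedComponentsWithStats(m.astype(np.uint8)); i=1+np.argmax(st[1:,4]) ; r[n]=(ce[i]+[130,200],st[i,4])
    return r
print(blobs(cv2.imread('pics/sA.png')[:,:,::-1]),blobs(ctrl.get_image('scene')))
E
```

```text
t: 34.65
tool_pos: [0.4649, -0.2235, 0.2032]
tool_rot: [2.202, 2.237, 0.006]
contact_force: [-0.3, -0.5, -0.0]
opening: 0.0497
grip_force: 0.0
pos [ 0.4649 -0.2235  0.2032] d [-0.0016 -0.001   0.1072] rows 2.571689609560684 r [ 0.0046 -0.0006 -0.0005] 0.037389333305966145
{'g': (array([225.4468, 274.4085]), np.int32(235)), 'o': (array([178.4791, 322.1251]), np.int32(1127))} {'g': (array([225.4388, 274.4388]), np.int32(237)), 'o': (array([178.4347, 322.149 ]), np.int32(1134))}
```

```bash
python3 jog.py '0.05 -0.0016 -0.001 0.04 0 0 0; 0.05 -0.0016 -0.001 0.075 0 0 0; 0.05 -0.0016 -0.001 0.095 0 0 0; 0.05 -0.0016 -0.001 0.106 0 0 0; 0.05 -0.0016 -0.001 0.108 0 0 0; 0.05 -0.0016 -0.001 0.108 0 0 0; 0 -0.0016 -0.001 0.108 0 0 0; 0 -0.0016 -0.001 0.108 0 0 0; 0 -0.0016 -0.001 0.108 0 0 0; 0 -0.0016 -0.001 0.108 0 0 0; 0 -0.0016 -0.001 0.108 0 0 0; 0 -0.0016 -0.001 0.108 0 0 0; 0 -0.0016 -0.001 0.108 0 0 0; 0 -0.0016 -0.001 0.108 0 0 0' 60; python3 -c "
from h import *
to([.52,-.2,.24],.016+np.pi/2)"
```

```text
t: 35.87
tool_pos: [0.4655, -0.2268, 0.0969]
tool_rot: [2.202, 2.232, 0.007]
contact_force: [1.8, 0.1, 5.1]
opening: 0.0077
grip_force: 58.7
pos [ 0.4655 -0.2268  0.0969] d [ 0.0259  0.056  -0.1427] rows 3.7288178976228243 r [ 0.0074  0.0011 -0.0023] 0.06248433500196836
```

```bash
python3 jog.py '0 0 0 -0.04 0 0 0; 0 0 0 -0.08 0 0 0; 0 0 0 -0.12 0 0 0; 0 0 0 -0.155 0 0 0; 0 0 0 -0.155 0 0 0; 0 0 0 -0.155 0 0 0; 0 0 0 -0.155 0 0 0'; python3 -c "
from h import *
to([.57,.1455,.245],.021+np.pi/2)
from station import ctrl; print(ctrl.get_obs()['q'])"
```

```text
t: 36.45
tool_pos: [0.4629, -0.2259, 0.2488]
tool_rot: [2.206, 2.236, 0.005]
contact_force: [-0.5, -0.3, -1.3]
opening: 0.008
grip_force: 58.9
pos [ 0.4629 -0.2259  0.2488] d [0.3699 0.1121 0.0048] rows 9.26906691806283 r [ 0.0026 -0.0019 -0.0074] 0.06467564873431686
[-0.6002 -0.2252  1.8449  0.003   1.521  -0.6139]
```

```bash
python3 jog.py '0 0.03 0.009 0 0 0 0; 0 0.065 0.02 0 0 0 0; 0 0.37 0.112 0.0048 0.003 -0.002 -0.007; 0 0.37 0.112 0.0048 0.003 -0.002 -0.007; 0 0.37 0.112 0.0048 0.003 -0.002 -0.007; 0 0.37 0.112 0.0048 0.003 -0.002 -0.007; 0 0.37 0.112 0.0048 0.003 -0.002 -0.007; 0 0.37 0.112 0.0048 0.003 -0.002 -0.007; 0 0.37 0.112 0.0048 0.003 -0.002 -0.007; 0 0.37 0.112 0.0048 0.003 -0.002 -0.007; 0 0.37 0.112 0.0048 0.003 -0.002 -0.007; 0 0.37 0.112 0.0048 0.003 -0.002 -0.007; 0 0.37 0.112 0.0048 0.003 -0.002 -0.007; 0 0.37 0.112 0.0048 0.003 -0.002 -0.007; 0 0.37 0.112 0.0048 0.003 -0.002 -0.007; 0 0.37 0.112 0.0048 0.003 -0.002 -0.007'; python3 -c "
from h import *
to([.69,.1465,.232],.021+np.pi/2)
to([.69,.1465,.19],.021+np.pi/2)"
```

```text
t: 37.78
tool_pos: [0.5703, 0.1442, 0.2458]
tool_rot: [2.199, 2.241, -0.0]
contact_force: [-0.4, -0.1, -2.2]
opening: 0.0078
grip_force: 58.9
pos [0.5703 0.1442 0.2458] d [0.     0.1197 0.014 ] rows 2.8893567526165724 r [ 0.001   0.0013 -0.002 ] 0.020802323674933912
pos [0.5703 0.1442 0.2458] d [0.0001 0.1196 0.056 ] rows 3.167299127309438 r [ 0.001   0.0013 -0.002 ] 0.020802323674933912
```

```bash
python3 jog.py '0 0 0.03 0.002 0 0 0; 0 0 0.06 0.008 0 0 0; 0 0 0.09 0.012 0 0 0; 0 0 0.11 0.014 0 0 0; 0 0 0.1197 0.014 0 0 0; 0 0 0.1197 0.014 0 0 0; 0 0 0.1197 0.014 0 0 0'; python3 jog.py '0 0 0 0.01 0 0 0; 0 0 0 0.02 0 0 0; 0 0 0 0.03 0 0 0; 0 0 0 0.036 0 0 0; 0 0 0 0.036 0 0 0; 0 0 0 0.036 0 0 0'; python3 -c "
from h import *
to([.69,.1465,.191],.021+np.pi/2)"
```

```text
t: 38.37
tool_pos: [0.6901, 0.147, 0.2319]
tool_rot: [2.199, 2.242, -0.001]
contact_force: [0.5, 0.0, -1.0]
opening: 0.0083
grip_force: 58.9
t: 38.87
tool_pos: [0.6895, 0.1477, 0.1953]
tool_rot: [2.198, 2.244, -0.002]
contact_force: [1.0, -0.4, -1.1]
opening: 0.008
grip_force: 59.1
pos [0.6895 0.1477 0.1953] d [-0.0012  0.0004  0.0043] rows 0.10748384999446296 r [-0.0004  0.0013 -0.0002] 0.01119841967768407
```

```bash
python3 jog.py '0 0 0 0.003 0 0 0; 0 0 0 0.005 0 0 0; 0 0 0 0.005 0 0 0; 0 0 0 0.005 0 0 0'
python3 - <<'E'
from h import *
cv2.imwrite('pics/tB.png',ctrl.get_image('top')[:,:,::-1])
s=ctrl.get_image('scene').astype(int); cv2.imwrite('pics/sB.png',s[:,:,::-1].astype(np.uint8))
x=s[150:330,330:480]; g=(x[...,1]>x[...,0]*1.3)&(x[...,1]>x[...,2]*1.2)&(x[...,1]>35)
v,u=np.nonzero(g); print(len(u),u.min()+330,u.max()+330,v.min()+150,v.max()+150)
c=np.array([.69,.148,0])
for dx in(-.03,.03):
  for dy in(-.05,.05):
    print(dx,dy,proj('scene',[.69+dx,.148+dy,.14]),proj('scene',[.69+dx,.148+dy,.095]))
E
```

```text
t: 39.2
tool_pos: [0.6906, 0.1477, 0.1915]
tool_rot: [2.197, 2.242, 0.001]
contact_force: [1.6, -0.6, -1.3]
opening: 0.0076
grip_force: 59.2
550 368 408 236 273
-0.03 -0.05 [364.6631 247.1609] [363.4233 259.0923]
-0.03 0.05 [396.2932 234.1287] [394.2888 246.0623]
0.03 -0.05 [377.8598 262.1296] [376.233  274.0381]
0.03 0.05 [410.1047 248.2601] [407.6852 260.1923]
```

```bash
python3 jog.py '0 0 0 0.002 0 0 0; 0 0 0 0.004 0 0 0; 0 0 0 0.004 0 0 0; 0 0 0 0.004 0 0 0; 0 0 0 0.004 0 0 0'
```

```text
t: 39.72
tool_pos: [0.691, 0.1478, 0.191]
tool_rot: [2.196, 2.242, 0.004]
contact_force: [-2.1, 0.1, 9.2]
opening: 0.0081
grip_force: 60.1
```

```bash
python3 jog.py '0 0 0 -0.003 0 0 0; 0.03 0 0 -0.003 0 0 0; 0.035 0 0 -0.003 0 0 0; 0.035 0 0 -0.003 0 0 0; 0.035 0 0 -0.003 0 0 0; 0.035 0 0 -0.02 0 0 0; 0.035 0 0 -0.04 0 0 0; 0.035 0 0 -0.07 0 0 0; 0.035 0 -0.03 -0.1 0 0 0; 0.035 0 -0.07 -0.1 0 0 0; 0.035 0 -0.11 -0.1 0 0 0; 0.035 0 -0.15 -0.1 0 0 0; 0.035 0 -0.15 -0.1 0 0 0; 0.035 0 -0.15 -0.1 0 0 0'
python3 - <<'E'
from h import *
s=ctrl.get_image('scene').astype(int); cv2.imwrite('pics/sC.png',s[:,:,::-1].astype(np.uint8))
x=s[150:330,330:480]; g=(x[...,1]>x[...,0]*1.3)&(x[...,1]>x[...,2]*1.2)&(x[...,1]>35)
v,u=np.nonzero(g); print(len(u),u.min()+330,u.max()+330,v.min()+150,v.max()+150)
to([.554,-.385,.22],.252+np.pi/2); print(ctrl.get_obs()['q'])
def blob(im):
    x=im.astype(int)[250:360,130:275]; o=(x[...,0]>x[...,2]*3.2)&(x[...,0]>80)&(x[...,0]>1.8*x[...,1])
    k,l,st,ce=cv2.connectedComponentsWithStats(o.astype(np.uint8)); i=1+np.argmax(st[1:,4]); return ce[i]+[130,250],st[i]
print(blob(cv2.imread('pics/sA.png')[:,:,::-1]),blob(s))
E
```

```text
t: 40.88
tool_pos: [0.5381, 0.1448, 0.2863]
tool_rot: [2.197, 2.244, -0.001]
contact_force: [0.7, -0.1, 0.3]
opening: 0.035
grip_force: 0.0
415 368 408 236 273
pos [0.5397 0.1447 0.287 ] d [-0.5298  0.0031  0.0676] rows 12.809265375156674 r [ 0.0018  0.0015 -0.2311] 1.848967612934709
[ 0.1296 -0.1336  1.7018 -0.0015  1.5715  0.1087]
(array([178.4791, 322.1251]), array([  28,   50,   44,   46, 1127], dtype=int32)) (array([178.4588, 322.1701]), array([  28,   50,   44,   46, 1129], dtype=int32))
```

Green is hung and orange is unmoved, so now orange.

```bash
python3 jog.py '0.05 -0.03 0 0 0 0 -0.01; 0.05 -0.07 0 0 0 0 -0.03; 0.05 -0.53 0.003 0.0676 0.002 0.0015 -0.231; 0.05 -0.53 0.003 0.0676 0.002 0.0015 -0.231; 0.05 -0.53 0.003 0.0676 0.002 0.0015 -0.231; 0.05 -0.53 0.003 0.0676 0.002 0.0015 -0.231; 0.05 -0.53 0.003 0.0676 0.002 0.0015 -0.231; 0.05 -0.53 0.003 0.0676 0.002 0.0015 -0.231; 0.05 -0.53 0.003 0.0676 0.002 0.0015 -0.231; 0.05 -0.53 0.003 0.0676 0.002 0.0015 -0.231; 0.05 -0.53 0.003 0.0676 0.002 0.0015 -0.231; 0.05 -0.53 0.003 0.0676 0.002 0.0015 -0.231; 0.05 -0.53 0.003 0.0676 0.002 0.0015 -0.231; 0.05 -0.53 0.003 0.0676 0.002 0.0015 -0.231; 0.05 -0.53 0.003 0.0676 0.002 0.0015 -0.231; 0.05 -0.53 0.003 0.0676 0.002 0.0015 -0.231; 0.05 -0.53 0.003 0.0676 0.002 0.0015 -0.231; 0.05 -0.53 0.003 0.0676 0.002 0.0015 -0.231'
cat > ob.py <<'E'
from h import *
def blob(im):
    x=im.astype(int)[250:360,130:275]; o=(x[...,0]>x[...,2]*3.2)&(x[...,0]>80)&(x[...,0]>1.8*x[...,1])
    k,l,st,ce=cv2.connectedComponentsWithStats(o.astype(np.uint8)); i=1+np.argmax(st[1:,4]); return ce[i]+[130,250],st[i]
print(blob(ctrl.get_image('scene')))
to([.554,-.385,.096],.252+np.pi/2)
E
python3 ob.py
```

```text
t: 42.43
tool_pos: [0.5549, -0.384, 0.2206]
tool_rot: [-1.923, -2.484, 0.0]
contact_force: [-0.5, 0.6, 0.6]
opening: 0.0505
grip_force: 0.0
(array([178.4392, 322.1543]), array([  28,   50,   44,   46, 1134], dtype=int32))
pos [ 0.5549 -0.3839  0.2207] d [-0.0008 -0.0011  0.1247] rows 2.99051786824646 r [-0.0002  0.0003  0.0015] 0.012621792138341496
```

```bash
python3 jog.py '0.05 -0.0008 -0.001 0.04 0 0 0; 0.05 -0.0008 -0.001 0.08 0 0 0; 0.05 -0.0008 -0.001 0.11 0 0 0; 0.05 -0.0008 -0.001 0.122 0 0 0; 0.05 -0.0008 -0.001 0.125 0 0 0; 0.05 -0.0008 -0.001 0.125 0 0 0; 0 -0.0008 -0.001 0.125 0 0 0; 0 -0.0008 -0.001 0.125 0 0 0; 0 -0.0008 -0.001 0.125 0 0 0; 0 -0.0008 -0.001 0.125 0 0 0; 0 -0.0008 -0.001 0.125 0 0 0; 0 -0.0008 -0.001 0.125 0 0 0; 0 -0.0008 -0.001 0.125 0 0 0; 0 -0.0008 -0.001 0.125 0 0 0' 60; python3 jog.py '0 0 0 -0.04 0 0 0; 0 0 0 -0.08 0 0 0; 0 0 0 -0.12 0 0 0; 0 0 0 -0.155 0 0 0; 0 0 0 -0.155 0 0 0; 0 0 0 -0.155 0 0 0; 0 0 0 -0.155 0 0 0'; python3 -c "
from h import *
to([.57,-.0925,.245],.021+np.pi/2)"
```

```text
t: 43.65
tool_pos: [0.5547, -0.3872, 0.0978]
tool_rot: [1.923, 2.48, -0.0]
contact_force: [1.9, 0.4, 4.6]
opening: 0.008
grip_force: 58.6
t: 44.23
tool_pos: [0.553, -0.386, 0.2492]
tool_rot: [-1.924, -2.481, 0.001]
contact_force: [-0.2, 0.3, -1.9]
opening: 0.0077
grip_force: 58.8
pos [ 0.553  -0.386   0.2492] d [0.28   0.0895 0.0044] rows 7.050492468172916 r [-0.0018 -0.001   0.2305] 1.8442494199141821
```

```bash
python3 jog.py '0 0.03 0.009 0 0 0 0.02; 0 0.065 0.02 0 0 0 0.05; 0 0.28 0.0895 0.0044 -0.002 -0.001 0.23; 0 0.28 0.0895 0.0044 -0.002 -0.001 0.23; 0 0.28 0.0895 0.0044 -0.002 -0.001 0.23; 0 0.28 0.0895 0.0044 -0.002 -0.001 0.23; 0 0.28 0.0895 0.0044 -0.002 -0.001 0.23; 0 0.28 0.0895 0.0044 -0.002 -0.001 0.23; 0 0.28 0.0895 0.0044 -0.002 -0.001 0.23; 0 0.28 0.0895 0.0044 -0.002 -0.001 0.23; 0 0.28 0.0895 0.0044 -0.002 -0.001 0.23; 0 0.28 0.0895 0.0044 -0.002 -0.001 0.23; 0 0.28 0.0895 0.0044 -0.002 -0.001 0.23'; python3 -c "
from h import *
to([.694,-.0925,.232],.021+np.pi/2)
"
```

```text
t: 45.32
tool_pos: [0.5701, -0.0941, 0.245]
tool_rot: [2.199, 2.243, -0.001]
contact_force: [-0.3, 0.3, -0.8]
opening: 0.008
grip_force: 58.7
pos [ 0.5701 -0.0941  0.245 ] d [-0.0009  0.1239  0.013 ] rows 2.987554411691339 r [ 0.0002  0.0007 -0.0013] 0.011620983489166523
```

```bash
python3 jog.py '0 0 0.03 0.002 0 0 0; 0 0 0.06 0.008 0 0 0; 0 0 0.09 0.012 0 0 0; 0 -0.0009 0.114 0.013 0 0 0; 0 -0.0009 0.124 0.013 0 0 0; 0 -0.0009 0.124 0.013 0 0 0; 0 -0.0009 0.124 0.013 0 0 0'; python3 jog.py '0 0 0 0.01 0 0 0; 0 0 0 0.02 0 0 0; 0 0 0 0.03 0 0 0; 0 0 0 0.037 0 0 0; 0 0 0 0.04 0 0 0; 0 0 0 0.041 0 0 0; 0 0 0 0.041 0 0 0; 0 0 0 0.041 0 0 0'
python3 - <<'E'
from h import *
s=ctrl.get_image('scene').astype(int)
x=s[230:400,260:400]; o=(x[...,0]>x[...,2]*3.2)&(x[...,0]>80)&(x[...,0]>1.8*x[...,1])
v,u=np.nonzero(o); print(len(u),u.min()+260,u.max()+260,v.min()+230,v.max()+230)
for dx in(-.03,.03):
  for dy in(-.05,.05):
    print(dx,dy,proj('scene',[.694+dx,-.0915+dy,.14]),proj('scene',[.694+dx,-.0915+dy,.095]))
E
```

```text
t: 45.9
tool_pos: [0.6943, -0.092, 0.2321]
tool_rot: [2.198, 2.244, -0.001]
contact_force: [-0.1, -0.2, -1.3]
opening: 0.0078
grip_force: 58.8
t: 46.57
tool_pos: [0.695, -0.0911, 0.1924]
tool_rot: [2.195, 2.243, 0.003]
contact_force: [4.4, -0.3, 1.7]
opening: 0.0076
grip_force: 59.2
791 283 399 230 312
-0.03 -0.05 [281.6438 282.8292] [282.6079 294.6849]
-0.03 0.05 [318.1654 267.7117] [318.1228 279.6122]
0.03 -0.05 [293.0258 300.2395] [293.6958 312.0017]
0.03 0.05 [330.4063 284.0595] [330.0238 295.8988]
```

```bash
python3 jog.py '0 0 0 0.001 0 0 0; 0.03 0 0 0 0 0 0; 0.035 0 0 0 0 0 0; 0.035 0 0 -0.001 0 0 0; 0.035 0 0 -0.001 0 0 0; 0.035 0 0 -0.02 0 0 0; 0.035 0 0 -0.04 0 0 0; 0.035 0 0 -0.07 0 0 0; 0.035 0 -0.03 -0.1 0 0 0; 0.035 0 -0.07 -0.1 0 0 0; 0.035 0 -0.11 -0.1 0 0 0; 0.035 0 -0.15 -0.1 0 0 0; 0.035 0 -0.19 -0.1 0 0 0; 0.035 0 -0.22 -0.1 0 0 0; 0.035 0 -0.22 -0.1 0 0 0; 0.035 0 -0.22 -0.1 0 0 0; 0.035 0 -0.22 -0.1 0 0 0; 0.035 0 -0.22 -0.1 0 0 0'
python3 - <<'E'
from h import *
s=ctrl.get_image('scene').astype(int);t=ctrl.get_image('top').astype(int)
def og(x,n):
    return (x[...,0]>x[...,2]*3.2)&(x[...,0]>80)&(x[...,0]>1.8*x[...,1]) if n=='o' else (x[...,1]>x[...,0]*1.3)&(x[...,1]>x[...,2]*1.2)&(x[...,1]>35)
for n,(a,b,c,d) in {'o':(240,330,270,345),'g':(200,330,340,430)}.items():
    v,u=np.nonzero(og(s[a:b,c:d],n)); print('scene',n,len(u),u.min()+c,u.max()+c,v.min()+a,v.max()+a)
# top view: shim (below edge) and the mat things
x=t[222:256,296:330]
for r in x[::2]: print(''.join('W' if p.min()>150 else 'O' if p[0]>170 and p[2]<70 else 'g' if abs(p[0]-p[2])<25 else '.' for p in r))
# what differs from the first picture in the areas of the bystanders
t0=cv2.imread('pics/top0.png')[:,:,::-1].astype(int); s0=cv2.imread('pics/scene0.png')[:,:,::-1].astype(int)
for nm,A,B,(a,b,c,d) in [('meter',t0,t,(165,228,170,206)),('spool',t0,t,(303,337,348,382)),('flux',t0,t,(174,206,425,456)),('spoolS',s0,s,(225,252,235,262)),('fluxS',s0,s,(335,378,205,237)),('meterS',s0,s,(235,278,430,480))]:
    print(nm,np.abs(A-B)[a:b,c:d].mean())
E
```

```text
t: 48.12
tool_pos: [0.4751, -0.0958, 0.2915]
tool_rot: [2.196, 2.245, 0.001]
contact_force: [0.4, -0.5, -1.1]
opening: 0.035
grip_force: 0.0
scene o 605 283 330 270 312
scene g 408 368 408 236 273
gggggggggggggggggggggggggggggggggg
gggggggggggggggggggggggggggggggggg
ggggggggggggggg.g.......ggg.......
........OOOOOOOOOOOOOOOO..........
........OOOOOOOOOOOOOOOOO.........
........OOOOOOOOOOOOOOOOO.........
.........OOOOOOOOOOOOOOO..........
..........WWWWWWWWWWWWWWW.........
.........WWWWWWWWWWWWWWWW.........
.........WWWWWWWWWWWWWWWW.........
.........WWWWWWWWWWWWWWWW.........
.........WWWWWWWWWWWWWWWW.........
..................................
.........OOO......................
..................................
..................................
..................................
meter 7.637713109935333
spool 62.09861591695502
flux 9.27385752688172
spoolS 4.127572016460905
fluxS 2.394137596899225
meterS 1.897984496124031
```

```bash
python3 -c "
from station import ctrl
print(ctrl.finish_job())"
```

```text
the job is handed in; nothing more can be done
None
```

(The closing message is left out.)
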